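# Find the twisted blank on the surface plate

## Task

Two of the three wooden blanks on the stone surface plate are flat underneath and one is twisted. Find it by pressing gently on the blanks' corners, so that the twisted one visibly rocks and is held tipped for a moment; then lay that blank flat in the shallow plastic sanding tray and let go. Leave the two flat blanks where they lie on the plate, press nothing hard against the plate or the tray, and do not disturb the other tools.

Things in the scene. Friction and masses are not known exactly. Their poses are not given: they have to be found in the camera images.
- bar_1 (a point): centre (half-way up) of one of three hardwood tailpiece blanks that look alike from above: dark flat bars 140 mm long (own x), 48 mm wide (own y), 14 mm thick (own z, up), about 0.16 kg, a small pilot hole near each end on top; they lie side by side on the plate about 86 mm apart. Two have a flat underside, the third (any of the three) a twisted one
- bar_2 (a point): centre (half-way up) of another blank. The twisted blank, whichever it is, touches the plate only along a band on one diagonal (either one); its two other corners stand 5 mm clear, yet it lies level until one of these two is pressed
- bar_3 (a point): centre (half-way up) of another blank. When the twisted blank is pressed with about 1 N or more, 12 mm in from both edges of a corner that stands clear, that spot drops nearly 3 mm and the blank tips 0.13 rad; let go, it falls back level. The flat blanks do not yield
- plate: fixed dark stone surface plate, 250 (own x) x 250 (own y) mm, its flat top 45 mm above the origin, which lies at the centre of its underside on the table; a pencil lies along its far edge (own x = +105 mm)
- tray: fixed shallow pale plastic tray with sheets of abrasive paper, the sanding tray; origin at the centre of its underside; inside 204 mm (own x) x 274 mm (own y), inner floor 3 mm and rims 62 mm above the table; it stands with its long own y axis roughly along the world's x. A wooden sanding block lies in its far end
- sand_block_center (a point): centre of the hardwood sanding block, 43 (own x) x 75 (own y) x 22 mm, in the far end of the tray; leave it
- pencil: red pencil, 167 mm long (own y), 9 mm thick, lying along the plate's far edge; leave it

How it is judged:
On the way, in this order (a step that is already met when the one before it is completed fails the run):
1. the twisted blank is rocked where it lies: tipped more than 0.06 rad by the fingers pressing on it, still on the plate and not shifted by more than 15 mm, for 0.3 s (angle between twisted_blank's own z axis and vertical between 0.06 and 0.25 rad and distance of twisted_blank from where it was at the start of the episode below 0.015 m and contact force between the fingers and twisted_blank above 0.3 N and contact force between twisted_blank and plate above 0.3 N), for 0.3 s.
2. the twisted blank is lifted off the plate (z of twisted_blank in the frame of plate above 0.058 m and contact force between twisted_blank and plate below 0.1 N), for 0.1 s.
At the end, for the whole second after the job is handed in: the twisted blank lies at rest and released on the floor of the sanding tray, within 0.2 rad of level (its own rocking included); both flat blanks still lie flat on the plate within 30 mm of where they started (x of twisted_blank in the frame of tray between -0.1 and 0.1 m and y of twisted_blank in the frame of tray between -0.135 and 0.135 m and z of twisted_blank in the frame of tray below 0.013 m and angle between twisted_blank's own z axis and vertical below 0.2 rad and linear speed of twisted_blank below 0.02 m/s and distance of each of flat_blank_1, flat_blank_2 from where it was at the start of the episode below 0.03 m and angle between each of flat_blank_1, flat_blank_2's own z axis and vertical below 0.05 rad); the robot touches nothing.
It fails at once if a flat blank is pressed against the plate with more than 30 N (contact force between any of flat_blank_1, flat_blank_2 and plate above 30 N).
It fails at once if the twisted blank is pressed against the plate or the tray with more than 60 N (contact force between twisted_blank and plate above 60 N or contact force between twisted_blank and tray above 60 N).
It fails at once if a flat blank is taken away or pushed by more than 30 mm (distance of any of flat_blank_1, flat_blank_2 from where it was at the start of the episode above 0.03 m).
It fails at once if one of the other tools is moved by more than 30 mm (distance of any of pencil, sand_block_center, block_plane, glue_bottle, try_square, tape_mask, chisel_6, driver_amber from where it was at the start of the episode above 0.03 m).
It also fails if it takes over 67 s, if anything falls off the work surface, if the arm or the gripper's body presses on something with over 40 N, if the wrist force passes 120 N, or if a joint passes its speed limit or range.

## Robot

A 6-joint arm with a two-finger parallel gripper is mounted at the origin on a cart in front of the work surface, level with it; the furniture and walls round the work are solid. World frame = base frame: x ahead of the robot, y to its left, z up, the work surface at z = 0. Lengths are in m, angles in rad, forces in N, time in s.
With the tool pointing down it reaches from about 0.375 to 0.975 m from the base axis. Payload 3.8 kg.
Tool frame: the origin (TCP) lies midway between the tips of the shut fingers; the grasp point (between the pads) lies 19 mm behind it; z points along the fingers, y is the line along which they close (so a half turn about z gives the same grasp; the last joint's range is limited). The gripper opens to 85 mm and grips with 20 to 120 N. Pads are 22 mm wide; open, the fingers measure 114 mm over their backs; the gripper's body (76 mm by 85 mm) begins 54 mm behind the grasp point. The pads swing forward as they close: fully open they stand 13 mm farther back than shut.
Start: joints at [-1.358, 0.264, 1.604, -0, 1.274, -0.037], TCP at [0.167, -0.654, 0.208] pointing down, gripper open.
Joint ranges: [-2.63, 2.63], [-0.94, 2.18], [0.31, 2.57], [-1.31, 4.45], [0, 2.66], [-2.55, 2.55]. Speed limits (rad/s): [2.57, 2.57, 3.14, 3.14, 3.14, 3.14].

## Interface

Orientations are given as a 3x3 rotation matrix whose columns are the frame's x, y, z axes.
In Python, from workcell import r gives the robot as it stands. The module is installed in compiled form; this text tells all that it offers.
- The arm moves only by the tool drive_tool, never from a script. Its argument "increments" is a list of rows, each an object of numbers: "grip": the gripper command: -1 is shut, 1 is fully open, values between are in proportion; "tx", "ty", "tz": the shift along the tool's x, y, z in m; "ax", "ay", "az": the turn, a rotation vector about the tool's x, y, z in rad. In form: [{"grip": .., "tx": .., "ty": .., "tz": .., "ax": .., "ay": .., "az": ..}, ...]. A call has exactly 5 rows; each row shifts and turns the commanded pose from where the row before left it, along the tool's axes as they then stand; what a row does not reach is not made up. A row lasts 1/8 s, in which the tool goes at most 62.5 mm and 10.7 degrees, less where a joint would pass 70% of its speed; a pose out of reach is approached as far as the arm can. A call with a gripper value outside its range is refused whole. The fingers move at their own pace and stop on an object; "force" is the grip in N (left out, the last holds). Time passes only in rows, so rows that do not move let the fingers close, or fill a call up. It gives the time, the measured TCP pose, the force, the opening and the grip force at its end, in the units of the state.
- r.read_state(): the state, without advancing time (a new reading comes with each control period).
- r.capture(name): name is "scene" or "top" or "wrist"; returns the picture (420x560x3 uint8, red, green, blue); there is no depth.
- r.camera_model(name): a dict with "vfov" (degrees; the focal length in pixels is half the picture's height over the tangent of half this angle, whatever the lens; pixels are square), "cx", "cy" (the principal point, pixels), "k1" (the pictures are not rectified: a ray, as slopes to the right and down, at radius r is drawn at 1 + k1 r^2 times it, then the intrinsics apply), "position" and "rotation" of the camera in the world; the wrist camera has in their place "mount" (4x4, takes a point from camera to tool coordinates, whose origin is the TCP and whose axes are the flange's). Camera axes: x right, y up, looking along -z (the intrinsics and any distortion apply to the point x, -y, -z); pixel columns grow to the right and rows downward; lengths in m; the calibration is good to about 2 mm. A picture is of the moment at which its call begins: read the wrist's pose just before it. camera_model takes no time and is no camera call.
- r.close_job(): hands the job in; it is judged then, once.
The state is a dict: "time": time; "joint_pos": joint angles; "qvel": joint speeds; "effort": joint torques, N m; "eef_pos": TCP position; "orientation": TCP orientation; "ft_force": force on the tool from outside, world axes, zero at the start; "wrist_torque": the same for the moment, N m; "finger_gap": finger opening in m; "grasp_force": force on a finger pad.
Only numpy, scipy, OpenCV 4.12 (cv2) and the standard library are available. Lean on these libraries where they do the work, as an engineer would, in place of code of your own. Each camera call takes 0.05 s, during which the arm holds its last target. There are 200 camera calls.

## Working session

There is one attempt and no reset: what is moved stays moved. The work goes in short steps, Python scripts to look and compute and a tool call to move; the robot and the scene stay as the last step left them, time stands still between calls to the robot, and variables do not carry over. Pictures are saved under pics/ and viewed, at most 10 in all, crops included, and the job is handed in when it is done.

Besides the shell and the picture viewer there is one more tool, called after "Emit:" as a command line: name --argument value ..., lists and objects as JSON in quotes. drive_tool: Moves the arm, as the interface text tells. Its arguments: {"type":"object","properties":{"increments":{"type":"array"},"force":{"type":"number"}},"required":["increments"]}

```bash
mkdir -p pics
cat > h.py <<'E'
import numpy as np, cv2
from workcell import r
def save(n,f): 
    im=r.capture(n); cv2.imwrite('pics/'+f,im[:,:,::-1]); return im
def ray(name,px,st=None):
    c=r.camera_model(name); f=210/np.tan(np.radians(c['vfov'])/2)
    d=np.array([(px[0]-c['cx'])/f,(px[1]-c['cy'])/f]); u=d.copy()
    for _ in range(20): u=d/(1+c['k1']*(u@u))
    v=np.array([u[0],-u[1],-1.])
    if 'mount' in c:
        M=np.array(c['mount']);R=np.array(st['orientation']);p=np.array(st['eef_pos'])
        return p+R@M[:3,3], R@M[:3,:3]@v
    return np.array(c['position']),np.array(c['rotation'])@v
def on(name,px,z,st=None):
    o,d=ray(name,px,st); return o+d*(z-o[2])/d[2]
E
python3 - <<'E'
from h import *
save('top','top0.png');save('scene','scene0.png')
print(r.camera_model('top'));print(r.camera_model('wrist'));s=r.read_state();print(s)
E
```

```text
{'vfov': 45.6236350388386, 'cx': 277.66323105150997, 'cy': 201.3747921867133, 'k1': -0.06252640992052738, 'position': array([0.42733831, 0.02867295, 1.01612936]), 'rotation': array([[ 0.00237685,  0.98098238, -0.19408224],
       [-0.99957491,  0.0079703 ,  0.02804419],
       [ 0.02905775,  0.19393308,  0.98058432]])}
{'vfov': 66.10770593706954, 'cx': 277.57923268962645, 'cy': 209.69443673793094, 'k1': -0.04031416963071047, 'mount': array([[ 0.00148643,  0.96568589,  0.25970858,  0.06362944],
       [ 0.99999809, -0.00110522, -0.00161384,  0.00116347],
       [-0.00127142,  0.25971049, -0.96568569, -0.1653829 ],
       [ 0.        ,  0.        ,  0.        ,  1.        ]])}
{'time': 0.1, 'joint_pos': array([-1.35785773e+00,  2.64689572e-01,  1.60526035e+00, -1.24856199e-05,
        1.27372248e+00, -3.68928328e-02]), 'qvel': array([-0.00160111, -0.00163505, -0.00398795,  0.00015407, -0.00057149,
        0.00074161]), 'effort': array([ 2.83033514e-04, -5.16707575e+01, -3.68589664e+01, -8.48839522e-05,
        6.32346535e-03,  1.56612958e-05]), 'eef_pos': array([ 0.16673243, -0.65333401,  0.20726629]), 'orientation': array([[ 9.68953222e-01,  2.47243706e-01, -4.51188552e-04],
       [ 2.47244109e-01, -9.68951097e-01,  2.03025218e-03],
       [ 6.47874308e-05, -2.07877310e-03, -9.99997837e-01]]), 'ft_force': array([ 0.21030911, -0.33656813, -0.27933402]), 'wrist_torque': array([-0.02641387, -0.03344612, -0.00930586]), 'grasp_force': 0.0, 'finger_gap': 0.08548301053410662}
```

View pics/top0.png

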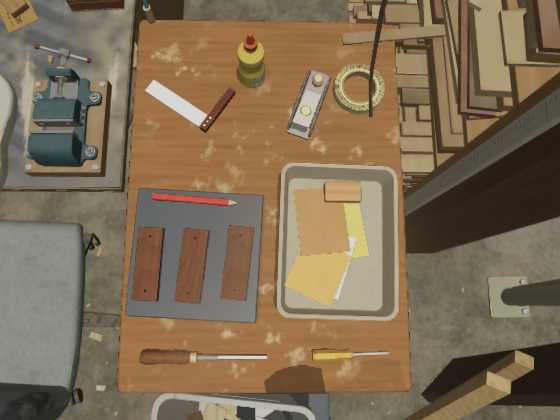

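View pics/scene0.png

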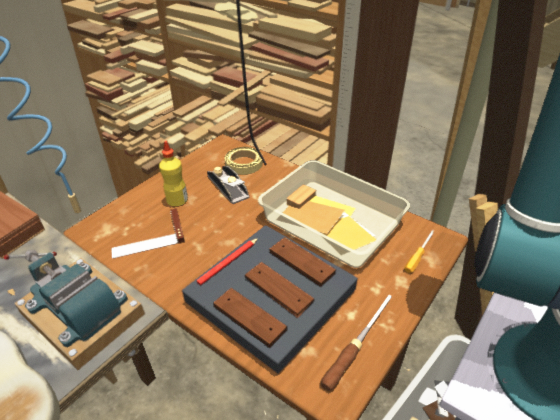

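The top view shows the three bars at about (147,264), (192,266) and (237,262) on the plate, the pencil at (193,200), and the tray centred near (338,240) with its sanding block at (342,191). The scene view agrees with this.

Run:
```python
from h import *
im=cv2.imread('pics/top0.png'); hsv=cv2.cvtColor(im,cv2.COLOR_BGR2HSV)
m=((hsv[:,:,1]>90)).astype(np.uint8)*255
m[:212]=0;m[312:]=0;m[:,:132]=0;m[:,258:]=0
m=cv2.morphologyEx(m,cv2.MORPH_OPEN,np.ones((3,3)))
cs=[c for c in cv2.findContours(m,0,2)[0] if cv2.contourArea(c)>500]
for c in cs:
    W=np.array([on('top',p[0].astype(float),.059)[:2] for p in c])
    R=cv2.minAreaRect((W*1000).astype(np.float32)); B=cv2.boxPoints(R)
    print(R, B.round(0).tolist())
    i=c[:,0]; print(i.min(0),i.max(0))
for p in [(133,189),(264,194),(257,321),(127,314)]: print('plate',on('top',p,.045).round(3))
for p in [(279,166),(396,168),(398,318),(279,316)]: print('tray rim outer',on('top',p,.062).round(3))
for p in [(325,181),(361,181),(361,202),(325,202)]: print('blk',on('top',p,.025).round(3))
```

```text
((492.3052978515625, 164.8233184814453), (47.99358367919922, 138.6166229248047), 84.25434112548828) [[421.0, 148.0], [559.0, 134.0], [564.0, 182.0], [426.0, 196.0]]
[175 228] [208 302]
((495.0235290527344, 248.96829223632812), (48.7602424621582, 138.70156860351562), 87.21859741210938) [[425.0, 228.0], [563.0, 221.0], [565.0, 270.0], [427.0, 277.0]]
[132 227] [163 300]
((498.37200927734375, 78.22377014160156), (47.2769660949707, 138.7520294189453), 84.34933471679688) [[427.0, 62.0], [565.0, 48.0], [570.0, 95.0], [432.0, 109.0]]
[221 226] [253 299]
plate [0.642 0.289 0.045]
plate [0.634 0.028 0.045]
plate [0.388 0.04  0.045]
plate [0.399 0.287 0.045]
tray rim outer [ 0.688 -0.001  0.062]
tray rim outer [ 0.686 -0.235  0.062]
tray rim outer [ 0.394 -0.227  0.062]
tray rim outer [ 0.398 -0.002  0.062]
blk [ 0.667 -0.097  0.025]
blk [ 0.668 -0.171  0.025]
blk [ 0.624 -0.17   0.025]
blk [ 0.623 -0.096  0.025]
```

Run:
```python
from h import *
def az(n,p): o,d=ray(n,p); return o[:2],d[:2]/np.linalg.norm(d[:2])
print(r.camera_model('scene')['position'])
for ps,pt in [((340,80),(480,165)),((405,80),(480,215)),((455,180),(480,380)),((510,100),(480,395)),((500,100),(520,350))]:
    a,u=az('scene',ps);b,v=az('top',pt)
    t=np.linalg.solve(np.c_[u,-v],b-a); print(ps,pt,(a+u*t[0]).round(2), t.round(2))
```

```text
[0.15390205 0.60395249 0.72000972]
(340, 80) (480, 165) [ 0.95 -0.83] [1.64 1.01]
(405, 80) (480, 215) [-2.29  7.1 ] [-6.94 -7.57]
(455, 180) (480, 380) [ 0.32 -0.26] [0.88 0.31]
(510, 100) (480, 395) [ 0.27 -0.33] [0.94 0.39]
(500, 100) (520, 350) [ 0.32 -0.52] [1.13 0.56]
```

Run:
```python
from h import *
a=cv2.imread('pics/top0.png')[200:,380:]; b=cv2.imread('pics/scene0.png')[60:420,380:]
w=r.capture('wrist')[:,:,::-1]
f=lambda i:cv2.resize(i,None,fx=1.6,fy=1.6)
c=np.zeros((590,800,3),np.uint8); A=f(a);B=f(b);W=cv2.resize(w,(300,225))
c[:A.shape[0],:A.shape[1]]=A; c[:576,300:300+B.shape[1]]=B[:576]; c[360:585,:300]=W
cv2.imwrite('pics/c1.png',c)
```

```text
(no output)
```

View pics/c1.png

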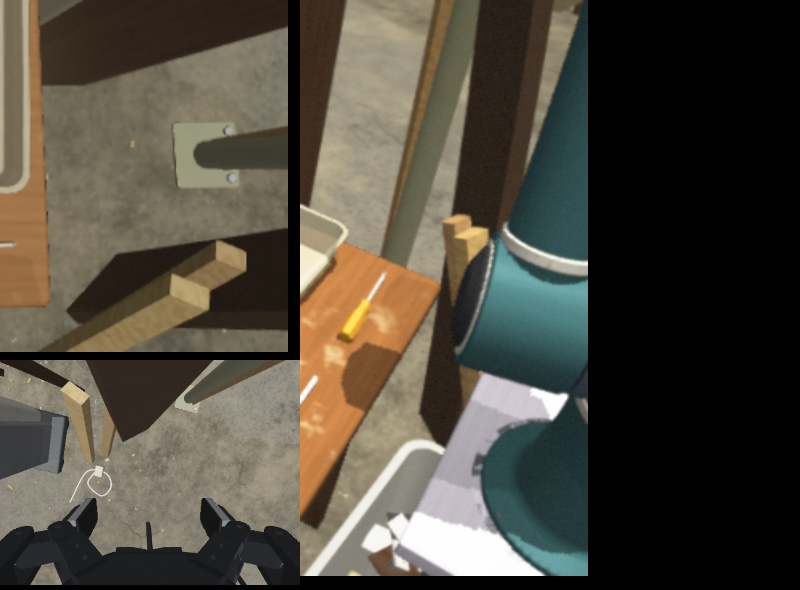

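Run:
```python
from h import *
def tri(ps,pt):
    a,u=ray('scene',ps);b,v=ray('top',pt)
    t=np.linalg.lstsq(np.c_[u,-v],b-a,rcond=None)[0]; p,q=a+u*t[0],b+v*t[1]
    print(((p+q)/2).round(3), 'gap',np.linalg.norm(p-q).round(3))
tri((477,197),(524,361)); tri((486,207),(499,383)); tri((455,317),(422,395)); tri((455,317),(455,359))
for z in (-.75,-.85):
  print(z,[on('top',p,z)[:2].round(2) for p in [(422,395),(455,359),(408,253),(508,297)]])
```

```text
[ 0.297 -0.539 -0.077] gap 0.006
[ 0.257 -0.465 -0.046] gap 0.005
[ 0.192 -0.403 -0.425] gap 0.06
[ 0.232 -0.618 -0.694] gap 0.004
-0.75 [array([ 0.1 , -0.52]), array([ 0.22, -0.64]), array([ 0.59, -0.49]), array([ 0.43, -0.85])]
-0.85 [array([ 0.09, -0.55]), array([ 0.21, -0.68]), array([ 0.6 , -0.52]), array([ 0.44, -0.9 ])]
```

Run:
```python
from h import *
st=r.read_state()
def pl(n,p,q,s=None):
    o,a=ray(n,p,s);_,b=ray(n,q,s); k=np.cross(a,b); return o,k/np.linalg.norm(k)
k=560/300
w=lambda x,y:(x*k,(y-360)*k)
S=pl('scene',(455,317),(491,60)); T=pl('top',(455,359),(558,342)); T2=pl('top',(422,395),(558,405))
W1=pl('wrist',w(125,440),w(85,362),st); W2=pl('wrist',w(125,440),w(232,362),st)
for nm,(A,B) in dict(ST=(S,T),SW1=(S,W1),SW2=(S,W2),TW1=(T,W1),TW2=(T,W2),T2W1=(T2,W1)).items():
    d=np.cross(A[1],B[1]); d/=d[2]
    for z in (-.7,0,.3):
        M=np.array([A[1],B[1],[0,0,1]]); print(nm,z,np.linalg.solve(M,[A[1]@A[0],B[1]@B[0],z]).round(2))
```

```text
ST -0.7 [ 0.22 -0.58 -0.7 ]
ST 0 [ 0.35 -0.64  0.  ]
ST 0.3 [ 0.4  -0.67  0.3 ]
SW1 -0.7 [ 0.19 -0.45 -0.7 ]
SW1 0 [ 0.31 -0.49  0.  ]
SW1 0.3 [ 0.36 -0.51  0.3 ]
SW2 -0.7 [ 0.23 -0.62 -0.7 ]
SW2 0 [ 0.38 -0.76  0.  ]
SW2 0.3 [ 0.44 -0.81  0.3 ]
TW1 -0.7 [ 0.2  -0.44 -0.7 ]
TW1 0 [ 0.33 -0.48  0.  ]
TW1 0.3 [ 0.38 -0.5   0.3 ]
TW2 -0.7 [ 0.23 -0.62 -0.7 ]
TW2 0 [ 0.36 -0.74  0.  ]
TW2 0.3 [ 0.42 -0.8   0.3 ]
T2W1 -0.7 [ 0.11 -0.52 -0.7 ]
T2W1 0 [ 0.21 -0.57  0.  ]
T2W1 0.3 [ 0.26 -0.6   0.3 ]
```

The crop shows a dark beam leaning in from around (0.25,-0.6), plus timber tops below z=0. I'll pull the tool in towards the base first, then swing round at a small radius.

Emit:
drive_tool --increments '[{"grip": -1,"tx": -0.001,"ty": -0.046,"tz": -0.008},{"grip": -1,"tx": -0.001,"ty": -0.046,"tz": -0.008},{"grip": -1,"tx": -0.001,"ty": -0.046,"tz": -0.008},{"grip": -1,"tx": -0.001,"ty": -0.046,"tz": -0.008},{"grip": -1,"tx": -0.001,"ty": -0.046,"tz": -0.008}]' --force 20

```text
$.increments[0]: bad value
```

```bash
cat >> h.py <<'E'
def plan(x,y,z,yaw=None):
    "total tool-frame shift to world point, and turn about tool z so tool x points at yaw (deg); tool z taken as down"
    s=r.read_state();R=np.array(s['orientation']);d=R.T@(np.array([x,y,z])-s['eef_pos'])
    cur=np.degrees(np.arctan2(R[1,0],R[0,0]))
    print('shift',d.round(4),'yaw',cur.round(2),'az',None if yaw is None else -np.radians(yaw-cur).round(4),'F',s['ft_force'].round(2),'t',round(s['time'],2),'eef',s['eef_pos'].round(4),'q',s['joint_pos'].round(2),'gap',s['finger_gap'].round(4), 'zax',R[:,2].round(3))
E
python3 -c "
from h import *
plan(.30,-.32,.25);plan(.44,.098,.12,-5.7)"
```

```text
Traceback (most recent call last):
  File "h.py", line 20, in plan
    print('shift',d.round(4),'yaw',cur.round(2),'az',None if yaw is None else -np.radians(yaw-cur).round(4),'F',s['ft_force'].round(2),'t',round(s['time'],2),'eef',s['eef_pos'].round(4),'q',s['joint_pos'].round(2),'gap',s['finger_gap'].round(4), 'zax',R[:,2].round(3))
                                                                                                                                                                                                                            ^^^^^^^^^^^^^^^^^^^^^
AttributeError: 'float' object has no attribute 'round'
```

Emit:
drive_tool --increments '[{"grip": -1,"tx": -0.001,"ty": -0.046,"tz": -0.008,"ax": 0,"ay": 0,"az": 0},{"grip": -1,"tx": -0.001,"ty": -0.046,"tz": -0.008,"ax": 0,"ay": 0,"az": 0},{"grip": -1,"tx": -0.001,"ty": -0.046,"tz": -0.008,"ax": 0,"ay": 0,"az": 0},{"grip": -1,"tx": -0.001,"ty": -0.046,"tz": -0.008,"ax": 0,"ay": 0,"az": 0},{"grip": -1,"tx": -0.001,"ty": -0.046,"tz": -0.008,"ax": 0,"ay": 0,"az": 0}]' --force 20

```text
time: 0.78
eef_pos: [0.1047, -0.4307, 0.2483]
orientation: [[0.969, 0.247, -0.0], [0.247, -0.969, 0.0], [-0.0, -0.001, -1.0]]
ft_force: [-0.7, 0.1, 1.0]
finger_gap: -0.0001
grasp_force: 0.0
```

```bash
sed -i "s/s\['finger_gap'\].round(4)/round(float(s['finger_gap']),4)/; s/cur.round(2)/round(float(cur),2)/; s/-np.radians(yaw-cur).round(4)/round(float(-np.radians(yaw-cur)),4)/" h.py
python3 -c "
from h import *
plan(.30,-.32,.25);plan(.44,.098,.12,-5.7)"
```

```text
shift [ 0.2166 -0.059  -0.0016] yaw 14.31 az None F [-0.68  0.09  0.96] t 0.78 eef [ 0.1047 -0.4307  0.2483] q [-1.39 -0.21  2.02 -0.    1.34 -0.07] gap -0.0001 zax [-0.  0. -1.]
shift [ 0.4556 -0.4294  0.1286] yaw 14.31 az 0.3493 F [-0.68  0.09  0.96] t 0.78 eef [ 0.1047 -0.4307  0.2483] q [-1.39 -0.21  2.02 -0.    1.34 -0.07] gap -0.0001 zax [-0.  0. -1.]
```

Emit:
drive_tool --increments '[{"grip": -1,"tx": 0.043,"ty": -0.012,"tz": 0,"ax": 0,"ay": 0,"az": 0},{"grip": -1,"tx": 0.043,"ty": -0.012,"tz": 0,"ax": 0,"ay": 0,"az": 0},{"grip": -1,"tx": 0.043,"ty": -0.012,"tz": 0,"ax": 0,"ay": 0,"az": 0},{"grip": -1,"tx": 0.043,"ty": -0.012,"tz": 0,"ax": 0,"ay": 0,"az": 0},{"grip": -1,"tx": 0.043,"ty": -0.012,"tz": 0,"ax": 0,"ay": 0,"az": 0}]'

```text
time: 1.4
eef_pos: [0.2996, -0.3201, 0.2484]
orientation: [[0.969, 0.247, 0.0], [0.247, -0.969, -0.0], [0.0, 0.0, -1.0]]
ft_force: [-0.1, -0.9, 0.4]
finger_gap: 0.0004
grasp_force: 0.0
```

Emit:
drive_tool --increments '[{"grip": -1,"tx": 0,"ty": 0,"tz": 0,"ax": 0,"ay": 0,"az": 0.07},{"grip": -1,"tx": 0,"ty": 0,"tz": 0,"ax": 0,"ay": 0,"az": 0.07},{"grip": -1,"tx": 0,"ty": 0,"tz": 0,"ax": 0,"ay": 0,"az": 0.07},{"grip": -1,"tx": 0,"ty": 0,"tz": 0,"ax": 0,"ay": 0,"az": 0.07},{"grip": -1,"tx": 0,"ty": 0,"tz": 0,"ax": 0,"ay": 0,"az": 0.07}]'

```text
time: 2.02
eef_pos: [0.2985, -0.3209, 0.2481]
orientation: [[0.995, -0.102, -0.0], [-0.102, -0.995, 0.0], [-0.0, -0.0, -1.0]]
ft_force: [0.3, 0.1, 0.0]
finger_gap: -0.0
grasp_force: 0.0
```

```bash
python3 -c "
from h import *
plan(.44,.098,.12,-5.7)"
```

```text
shift [ 0.098  -0.4311  0.1283] yaw -5.87 az -0.0029 F [0.28 0.14 0.02] t 2.02 eef [ 0.2985 -0.3209  0.2481] q [-0.88 -0.22  2.03  0.    1.34  0.79] gap -0.0 zax [-0.  0. -1.]
```

Emit:
drive_tool --increments '[{"grip": -1,"tx": 0.01,"ty": -0.043,"tz": 0,"ax": 0,"ay": 0,"az": 0},{"grip": -1,"tx": 0.01,"ty": -0.043,"tz": 0,"ax": 0,"ay": 0,"az": 0},{"grip": -1,"tx": 0.01,"ty": -0.043,"tz": 0,"ax": 0,"ay": 0,"az": 0},{"grip": -1,"tx": 0.01,"ty": -0.043,"tz": 0,"ax": 0,"ay": 0,"az": 0},{"grip": -1,"tx": 0.01,"ty": -0.043,"tz": 0,"ax": 0,"ay": 0,"az": 0}]'

```text
time: 2.65
eef_pos: [0.37, -0.1108, 0.2484]
orientation: [[0.995, -0.1, 0.0], [-0.1, -0.995, -0.0], [0.0, 0.0, -1.0]]
ft_force: [0.5, -0.2, -0.0]
finger_gap: -0.0003
grasp_force: 0.0
```

Emit:
drive_tool --increments '[{"grip": -1,"tx": 0.01,"ty": -0.043,"tz": 0.025,"ax": 0,"ay": 0,"az": 0},{"grip": -1,"tx": 0.01,"ty": -0.043,"tz": 0.025,"ax": 0,"ay": 0,"az": 0},{"grip": -1,"tx": 0.01,"ty": -0.043,"tz": 0.025,"ax": 0,"ay": 0,"az": 0},{"grip": -1,"tx": 0.01,"ty": -0.043,"tz": 0.025,"ax": 0,"ay": 0,"az": 0},{"grip": -1,"tx": 0.009,"ty": -0.043,"tz": 0.025,"ax": 0,"ay": 0,"az": 0}]'

```text
time: 3.28
eef_pos: [0.4404, 0.0983, 0.1227]
orientation: [[0.995, -0.1, 0.001], [-0.1, -0.995, -0.0], [0.001, 0.0, -1.0]]
ft_force: [0.0, -1.1, 1.0]
finger_gap: 0.0002
grasp_force: 0.0
```

```bash
python3 -c "
from h import *
plan(.44,.098,.064,-5.7);save('wrist','w1.png')"
```

```text
shift [-0.0004  0.0003  0.0587] yaw -5.72 az -0.0003 F [ 0.01 -1.13  0.96] t 3.27 eef [0.4404 0.0983 0.1227] q [ 0.16 -0.09  2.16 -0.    1.08  1.84] gap 0.0002 zax [ 0.001 -0.    -1.   ]
```

View pics/w1.png

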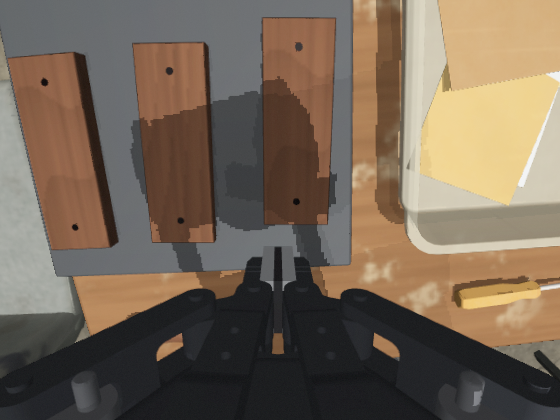

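The wrist view shows bar C with near corners at about (264,224) and (327,224), bar B at (152,243)/(213,243) and bar A at (53,249)/(112,247), with the shut fingers at (278,262).

```bash
python3 -c "
from h import *
s=r.read_state()
for p in [(264,224),(327,224),(335,18),(263,18),(152,243),(210,242),(205,43),(134,43),(53,249),(110,247),(77,54),(10,58)]: print(p,on('wrist',p,.059,s).round(4))"
```

```text
(264, 224) [0.4326 0.1107 0.059 ]
(327, 224) [0.4281 0.0646 0.059 ]
(335, 18) [0.564  0.0513 0.059 ]
(263, 18) [0.5683 0.0966 0.059 ]
(152, 243) [0.4259 0.1961 0.059 ]
(210, 242) [0.4225 0.1524 0.059 ]
(205, 43) [0.5575 0.1353 0.059 ]
(134, 43) [0.5627 0.1812 0.059 ]
(53, 249) [0.4281 0.2742 0.059 ]
(110, 247) [0.4257 0.2289 0.059 ]
(77, 54) [0.5607 0.2203 0.059 ]
(10, 58) [0.5641 0.2669 0.059 ]
```

Emit:
drive_tool --increments '[{"grip": -1,"tx": 0,"ty": 0,"tz": 0.014,"ax": 0,"ay": 0,"az": 0},{"grip": -1,"tx": 0,"ty": 0,"tz": 0.014,"ax": 0,"ay": 0,"az": 0},{"grip": -1,"tx": 0,"ty": 0,"tz": 0.014,"ax": 0,"ay": 0,"az": 0},{"grip": -1,"tx": 0,"ty": 0,"tz": 0.012,"ax": 0,"ay": 0,"az": 0},{"grip": -1,"tx": 0,"ty": 0,"tz": 0.004,"ax": 0,"ay": 0,"az": 0}]'

```text
time: 3.95
eef_pos: [0.4395, 0.0962, 0.0645]
orientation: [[0.995, -0.101, -0.001], [-0.101, -0.995, -0.0], [-0.001, 0.0, -1.0]]
ft_force: [0.1, -0.4, 0.6]
finger_gap: -0.0003
grasp_force: 0.0
```

Emit:
drive_tool --increments '[{"grip": -1,"tx": 0,"ty": 0,"tz": 0.001,"ax": 0,"ay": 0,"az": 0},{"grip": -1,"tx": 0,"ty": 0,"tz": 0.001,"ax": 0,"ay": 0,"az": 0},{"grip": -1,"tx": 0,"ty": 0,"tz": 0.001,"ax": 0,"ay": 0,"az": 0},{"grip": -1,"tx": 0,"ty": 0,"tz": 0.001,"ax": 0,"ay": 0,"az": 0},{"grip": -1,"tx": 0,"ty": 0,"tz": 0.0,"ax": 0,"ay": 0,"az": 0}]'

```text
time: 4.58
eef_pos: [0.4402, 0.0968, 0.0615]
orientation: [[0.995, -0.1, 0.0], [-0.1, -0.995, 0.0], [0.0, -0.0, -1.0]]
ft_force: [-1.0, 0.0, 1.2]
finger_gap: -0.0
grasp_force: 0.0
```

Emit:
drive_tool --increments '[{"grip": -1,"tx": 0,"ty": 0,"tz": 0.001,"ax": 0,"ay": 0,"az": 0},{"grip": -1,"tx": 0,"ty": 0,"tz": 0.0005,"ax": 0,"ay": 0,"az": 0},{"grip": -1,"tx": 0,"ty": 0,"tz": 0.0005,"ax": 0,"ay": 0,"az": 0},{"grip": -1,"tx": 0,"ty": 0,"tz": 0,"ax": 0,"ay": 0,"az": 0},{"grip": -1,"tx": 0,"ty": 0,"tz": 0.0,"ax": 0,"ay": 0,"az": 0}]'

```text
time: 5.2
eef_pos: [0.4402, 0.0968, 0.0595]
orientation: [[0.995, -0.1, 0.0], [-0.1, -0.995, 0.0], [0.0, -0.0, -1.0]]
ft_force: [1.0, -0.8, -0.4]
finger_gap: 0.0002
grasp_force: 0.0
```

Emit:
drive_tool --increments '[{"grip": -1,"tx": 0,"ty": 0,"tz": 0.0005,"ax": 0,"ay": 0,"az": 0},{"grip": -1,"tx": 0,"ty": 0,"tz": 0.0,"ax": 0,"ay": 0,"az": 0},{"grip": -1,"tx": 0,"ty": 0,"tz": 0.0005,"ax": 0,"ay": 0,"az": 0},{"grip": -1,"tx": 0,"ty": 0,"tz": 0,"ax": 0,"ay": 0,"az": 0},{"grip": -1,"tx": 0,"ty": 0,"tz": 0.0,"ax": 0,"ay": 0,"az": 0}]'

```text
time: 5.82
eef_pos: [0.4402, 0.0968, 0.0585]
orientation: [[0.995, -0.1, -0.0], [-0.1, -0.995, -0.0], [-0.0, 0.0, -1.0]]
ft_force: [0.2, 0.1, 0.1]
finger_gap: -0.0003
grasp_force: 0.0
```

Emit:
drive_tool --increments '[{"grip": -1,"tx": 0,"ty": 0,"tz": 0.0005,"ax": 0,"ay": 0,"az": 0},{"grip": -1,"tx": 0,"ty": 0,"tz": 0.0,"ax": 0,"ay": 0,"az": 0},{"grip": -1,"tx": 0,"ty": 0,"tz": 0.0005,"ax": 0,"ay": 0,"az": 0},{"grip": -1,"tx": 0,"ty": 0,"tz": 0,"ax": 0,"ay": 0,"az": 0},{"grip": -1,"tx": 0,"ty": 0,"tz": 0.0,"ax": 0,"ay": 0,"az": 0}]'

```text
time: 6.45
eef_pos: [0.4402, 0.0968, 0.0575]
orientation: [[0.995, -0.1, 0.0], [-0.1, -0.995, 0.0], [0.0, -0.0, -1.0]]
ft_force: [-0.7, -0.2, -0.3]
finger_gap: 0.0001
grasp_force: 0.0
```

```bash
python3 -c "
from h import *
save('wrist','a0.png');plan(.44,.098,.064,-5.7)
f=[]
for i in range(4): r.capture('top'); f.append(r.read_state()['ft_force'])
print(np.mean(f,0))"
```

```text
shift [-0.0003 -0.0012 -0.0065] yaw -5.74 az -0.0007 F [-0.48 -0.16  0.47] t 6.5 eef [0.4402 0.0968 0.0575] q [ 0.16 -0.01  2.21  0.    0.94  1.83] gap 0.0002 zax [-0.  0. -1.]
[-0.3670841 -0.4187197 -0.4672823]
```

Emit:
drive_tool --increments '[{"grip": -1,"tx": 0,"ty": 0,"tz": 0.0005,"ax": 0,"ay": 0,"az": 0},{"grip": -1,"tx": 0,"ty": 0,"tz": 0.0,"ax": 0,"ay": 0,"az": 0},{"grip": -1,"tx": 0,"ty": 0,"tz": 0.0005,"ax": 0,"ay": 0,"az": 0},{"grip": -1,"tx": 0,"ty": 0,"tz": 0,"ax": 0,"ay": 0,"az": 0},{"grip": -1,"tx": 0,"ty": 0,"tz": 0.0,"ax": 0,"ay": 0,"az": 0}]'

```text
time: 7.32
eef_pos: [0.4402, 0.0968, 0.0565]
orientation: [[0.995, -0.1, -0.0], [-0.1, -0.995, 0.0], [-0.0, -0.0, -1.0]]
ft_force: [0.9, -0.5, -0.7]
finger_gap: -0.0002
grasp_force: 0.0
```

```bash
python3 -c "
from h import *
a=r.capture('wrist')
f=[r.read_state()['ft_force']]
for i in range(3): a=r.capture('wrist'); f.append(r.read_state()['ft_force'])
print(np.mean(f,0))
cv2.imwrite('pics/a1.png',a[:,:,::-1]); b=cv2.imread('pics/a0.png')
w=a[:,:,::-1].copy()
cv2.imwrite('pics/a1c.png',cv2.resize(np.vstack([b[0:260,120:420],w[0:260,120:420]]),None,fx=1.1,fy=1.1))"
```

```text
[-0.07666584 -0.00050391 -0.31160014]
```

View pics/a1c.png

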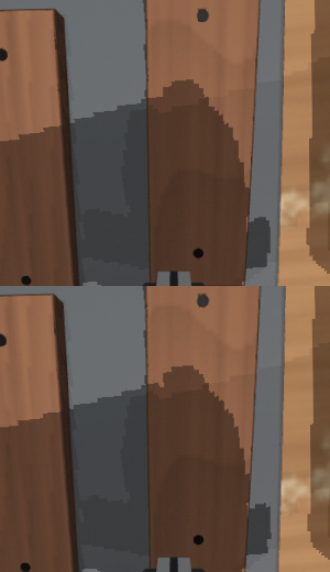

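Emit:
drive_tool --increments '[{"grip": -1,"tx": 0,"ty": 0,"tz": 0.0005,"ax": 0,"ay": 0,"az": 0},{"grip": -1,"tx": 0,"ty": 0,"tz": 0.0,"ax": 0,"ay": 0,"az": 0},{"grip": -1,"tx": 0,"ty": 0,"tz": 0.0005,"ax": 0,"ay": 0,"az": 0},{"grip": -1,"tx": 0,"ty": 0,"tz": 0,"ax": 0,"ay": 0,"az": 0},{"grip": -1,"tx": 0,"ty": 0,"tz": 0.0,"ax": 0,"ay": 0,"az": 0}]'

```text
time: 8.15
eef_pos: [0.4402, 0.0968, 0.0555]
orientation: [[0.995, -0.1, -0.0], [-0.1, -0.995, 0.0], [-0.0, -0.0, -1.0]]
ft_force: [-1.2, 0.4, -0.4]
finger_gap: 0.0001
grasp_force: 0.0
```

```bash
python3 -c "
from h import *
im=r.capture('scene')
cv2.imwrite('pics/s1.png',cv2.resize(im[190:350,170:370,::-1],None,fx=3.2,fy=3.2,interpolation=cv2.INTER_CUBIC))"
```

```text
(no output)
```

View pics/s1.png

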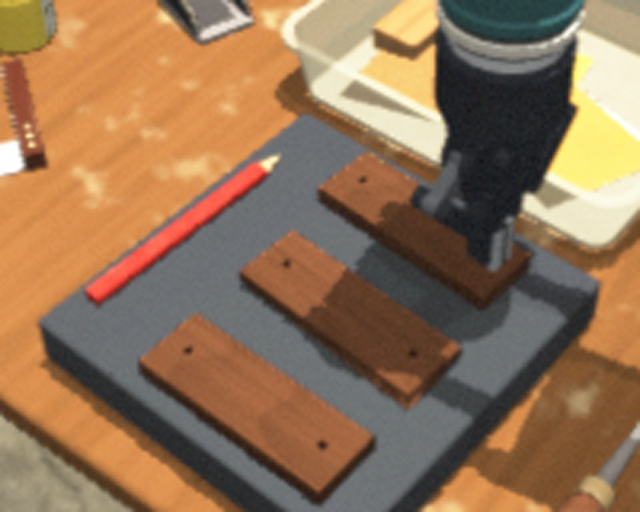

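The scene crop shows the fingers at the near corner of bar C, crop position (490,262), with no visible tilt and no force yet.

Emit:
drive_tool --increments '[{"grip": -1,"tx": 0,"ty": 0,"tz": 0.0005,"ax": 0,"ay": 0,"az": 0},{"grip": -1,"tx": 0,"ty": 0,"tz": 0.0,"ax": 0,"ay": 0,"az": 0},{"grip": -1,"tx": 0,"ty": 0,"tz": 0.0005,"ax": 0,"ay": 0,"az": 0},{"grip": -1,"tx": 0,"ty": 0,"tz": 0,"ax": 0,"ay": 0,"az": 0},{"grip": -1,"tx": 0,"ty": 0,"tz": 0.0,"ax": 0,"ay": 0,"az": 0}]'

```text
time: 8.82
eef_pos: [0.4402, 0.0968, 0.0545]
orientation: [[0.995, -0.1, -0.0], [-0.1, -0.995, -0.0], [-0.0, 0.0, -1.0]]
ft_force: [-0.4, 0.4, 0.4]
finger_gap: 0.0004
grasp_force: 0.0
```

Emit:
drive_tool --increments '[{"grip": -1,"tx": 0,"ty": 0,"tz": 0.0005,"ax": 0,"ay": 0,"az": 0},{"grip": -1,"tx": 0,"ty": 0,"tz": 0.0,"ax": 0,"ay": 0,"az": 0},{"grip": -1,"tx": 0,"ty": 0,"tz": 0.0,"ax": 0,"ay": 0,"az": 0},{"grip": -1,"tx": 0,"ty": 0,"tz": 0,"ax": 0,"ay": 0,"az": 0},{"grip": -1,"tx": 0,"ty": 0,"tz": 0.0,"ax": 0,"ay": 0,"az": 0}]'

```text
time: 9.45
eef_pos: [0.4402, 0.0968, 0.054]
orientation: [[0.995, -0.1, 0.0], [-0.1, -0.995, -0.0], [0.0, -0.0, -1.0]]
ft_force: [-0.2, 0.3, 0.6]
finger_gap: 0.0
grasp_force: 0.0
```

```bash
cat > hole.py <<'E'
from h import *
f=[]
for i in range(3): a=r.capture('top'); f.append(r.read_state()['ft_force'])
print('F',np.mean(f,0).round(2), 't',r.read_state()['time'])
b=cv2.imread('pics/top0.png'); a=a[:,:,::-1]; d=cv2.absdiff(cv2.GaussianBlur(a,(3,3),0),cv2.GaussianBlur(b,(3,3),0)).max(2)
for n,(x0,x1) in dict(A=(132,165),B=(174,210),C=(220,255)).items(): print(n,'far-half diff',d[225:262,x0:x1].mean().round(2))
E
python3 hole.py
```

```text
F [ 0.1   0.15 -0.25] t 9.6
A far-half diff 3.04
B far-half diff 9.92
C far-half diff 15.79
```

```bash
cat > tilt.py <<'E'
from h import *
f=[]
for i in range(3): a=r.capture('scene'); f.append(r.read_state()['ft_force'])
print('F',np.mean(f,0).round(2), 't',round(r.read_state()['time'],2))
g=lambda i:cv2.cvtColor(i,cv2.COLOR_BGR2GRAY)
b=g(cv2.imread('pics/scene0.png')); a=g(np.ascontiguousarray(a[:,:,::-1]))
for n,(x,y) in dict(Cf=(283.4,246),Bf=(259.7,272),Af=(228.7,299),Bn=(299,300),An=(270.6,329),Cn=(322,270)).items():
    def cen(i):
        c=cv2.getRectSubPix(i,(13,13),(x,y)).astype(float); w=np.clip(np.median(c)*.75-c,0,None)
        gy,gx=np.mgrid[:13,:13]-6; return np.array([x+(w*gx).sum()/w.sum(),y+(w*gy).sum()/w.sum()]) if w.sum()>0 else np.zeros(2)
    print(n,cen(b).round(2),cen(a).round(2),(cen(a)-cen(b)).round(2))
E
python3 tilt.py
```

```text
F [ 0.11 -0.38  0.23] t 9.75
Cf [282.88 246.  ] [282.87 246.  ] [-0.01  0.  ]
Bf [259.05 271.89] [259.08 271.93] [0.03 0.04]
Af [228.27 298.97] [228.28 298.94] [ 0.01 -0.03]
Bn [298.76 300.22] [298.48 300.07] [-0.28 -0.15]
An [270.27 328.64] [270.25 328.6 ] [-0.02 -0.05]
Cn [322.88 272.09] [319.32 267.25] [-3.56 -4.85]
```

```bash
cat >> h.py <<'E'
def proj(name,P,st=None):
    c=r.camera_model(name); f=210/np.tan(np.radians(c['vfov'])/2)
    if 'mount' in c:
        M=np.array(c['mount']);R=np.array(st['orientation']);o=st['eef_pos']+R@M[:3,3];A=R@M[:3,:3]
    else: o,A=np.array(c['position']),np.array(c['rotation'])
    q=A.T@(np.array(P)-o); u=np.array([q[0],-q[1]])/-q[2]; u=u*(1+c['k1']*(u@u)); return (u*f+[c['cx'],c['cy']]).round(1)
E
python3 - <<'E'
from h import *
s=r.read_state();p=s['eef_pos'];print(p.round(4))
print('tcp wrist',proj('wrist',p,s),'scene',proj('scene',p),'top',proj('top',p))
print('corner C near-left scene',proj('scene',(.4326,.1107,.059)), 'right',proj('scene',(.4281,.0646,.059)))
w=r.capture('wrist');sc=r.capture('scene')
A=cv2.resize(w[150:310,210:350,::-1],None,fx=2.8,fy=2.8);B=cv2.resize(sc[220:320,270:370,::-1],None,fx=4,fy=4,interpolation=cv2.INTER_CUBIC)
c=np.zeros((450,800,3),np.uint8);c[:A.shape[0],:A.shape[1]]=A;c[:400,395:795]=B;cv2.imwrite('pics/c2.png',c)
E
```

```text
[0.4402 0.0968 0.054 ]
tcp wrist [273.8 244.6] scene [321.3 278.6] top [227.  292.9]
corner C near-left scene [320.8 283.1] right [335.4 269.8]
```

View pics/c2.png

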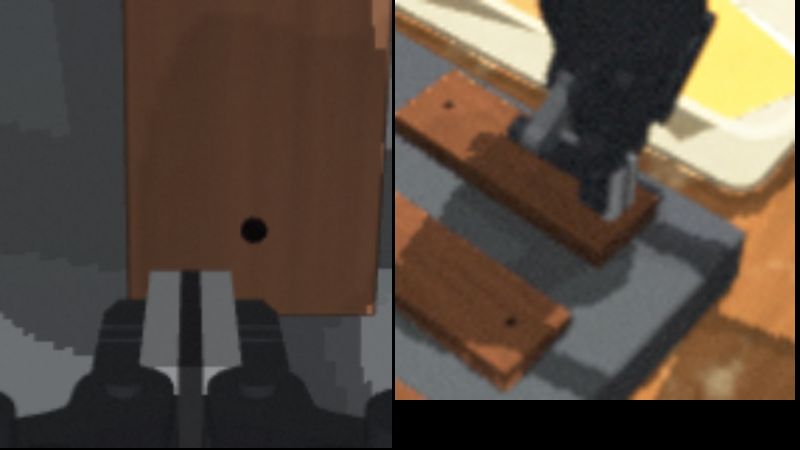

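Bar C hasn't moved. In the crop the fingertips sit a few mm above the nominal TCP and over the bar, so I'll keep lowering slowly.

Emit:
drive_tool --increments '[{"grip": -1,"tx": 0,"ty": 0,"tz": 0.0005,"ax": 0,"ay": 0,"az": 0},{"grip": -1,"tx": 0,"ty": 0,"tz": 0.0,"ax": 0,"ay": 0,"az": 0},{"grip": -1,"tx": 0,"ty": 0,"tz": 0.0005,"ax": 0,"ay": 0,"az": 0},{"grip": -1,"tx": 0,"ty": 0,"tz": 0,"ax": 0,"ay": 0,"az": 0},{"grip": -1,"tx": 0,"ty": 0,"tz": 0.0,"ax": 0,"ay": 0,"az": 0}]'

```text
time: 10.48
eef_pos: [0.4402, 0.0968, 0.053]
orientation: [[0.995, -0.1, -0.0], [-0.1, -0.995, 0.0], [-0.0, -0.0, -1.0]]
ft_force: [-0.3, -0.0, -0.1]
finger_gap: -0.0004
grasp_force: 0.0
```

Emit:
drive_tool --increments '[{"grip": -1,"tx": 0,"ty": 0,"tz": 0.0005,"ax": 0,"ay": 0,"az": 0},{"grip": -1,"tx": 0,"ty": 0,"tz": 0.0,"ax": 0,"ay": 0,"az": 0},{"grip": -1,"tx": 0,"ty": 0,"tz": 0.0005,"ax": 0,"ay": 0,"az": 0},{"grip": -1,"tx": 0,"ty": 0,"tz": 0,"ax": 0,"ay": 0,"az": 0},{"grip": -1,"tx": 0,"ty": 0,"tz": 0.0,"ax": 0,"ay": 0,"az": 0}]'

```text
time: 11.1
eef_pos: [0.4402, 0.0968, 0.052]
orientation: [[0.995, -0.1, -0.0], [-0.1, -0.995, 0.0], [-0.0, -0.0, -1.0]]
ft_force: [1.3, 0.3, -0.2]
finger_gap: -0.0001
grasp_force: 0.0
```

```bash
python3 tilt.py|head -2
```

```text
F [-0.21 -0.42  0.05] t 11.25
Cf [282.88 246.  ] [282.87 246.  ] [-0.01  0.  ]
```

Emit:
drive_tool --increments '[{"grip": -1,"tx": 0,"ty": 0,"tz": 0.0005,"ax": 0,"ay": 0,"az": 0},{"grip": -1,"tx": 0,"ty": 0,"tz": 0.0,"ax": 0,"ay": 0,"az": 0},{"grip": -1,"tx": 0,"ty": 0,"tz": 0.0005,"ax": 0,"ay": 0,"az": 0},{"grip": -1,"tx": 0,"ty": 0,"tz": 0,"ax": 0,"ay": 0,"az": 0},{"grip": -1,"tx": 0,"ty": 0,"tz": 0.0,"ax": 0,"ay": 0,"az": 0}]'

```text
time: 11.88
eef_pos: [0.4402, 0.0968, 0.051]
orientation: [[0.995, -0.1, 0.0], [-0.1, -0.995, 0.0], [0.0, -0.0, -1.0]]
ft_force: [0.5, -0.7, -0.9]
finger_gap: 0.0001
grasp_force: 0.0
```

```bash
python3 tilt.py|head -2
```

```text
F [0.38 0.15 0.12] t 12.03
Cf [282.88 246.  ] [282.88 246.  ] [0. 0.]
```

Run:
```python
from h import *
s=r.read_state(); s['eef_pos']=np.array([.4402,.0968,.054])
a,u=ray('scene',(322.5,275));b,v=ray('wrist',(278,246.4),s)
t=np.linalg.lstsq(np.c_[u,-v],b-a,rcond=None)[0]; print(a+u*t[0],b+v*t[1])
print(on('scene',(322.5,275),.059), on('wrist',(278,246.4),.059,s))
print([proj('wrist',np.array([.4402,.0968,.054+h]),s) for h in (0,.005,.01,.019)])
print([proj('scene',np.array([.4402,.0968,.054+h])) for h in (0,.005,.01,.019)])
w=r.capture('wrist');sc=r.capture('scene')
A=cv2.resize(w[150:310,210:350,::-1],None,fx=2.8,fy=2.8);B=cv2.resize(sc[240:300,290:350,::-1],None,fx=6.6,fy=6.6,interpolation=cv2.INTER_CUBIC)
c=np.zeros((450,800,3),np.uint8);c[:A.shape[0],:A.shape[1]]=A;c[:B.shape[0],395:395+B.shape[1]]=B;cv2.imwrite('pics/c3.png',c)
```

```text
[0.44034174 0.09310886 0.06123466] [0.44157967 0.09437053 0.06079456]
[0.44131339 0.091376   0.059     ] [0.44087508 0.09443588 0.059     ]
[array([273.8, 244.6]), array([273.7, 248. ]), array([273.6, 251.6]), array([273.4, 258.7])]
[array([321.3, 278.6]), array([321.5, 276.9]), array([321.6, 275.2]), array([321.9, 272.1])]
```

View pics/c3.png

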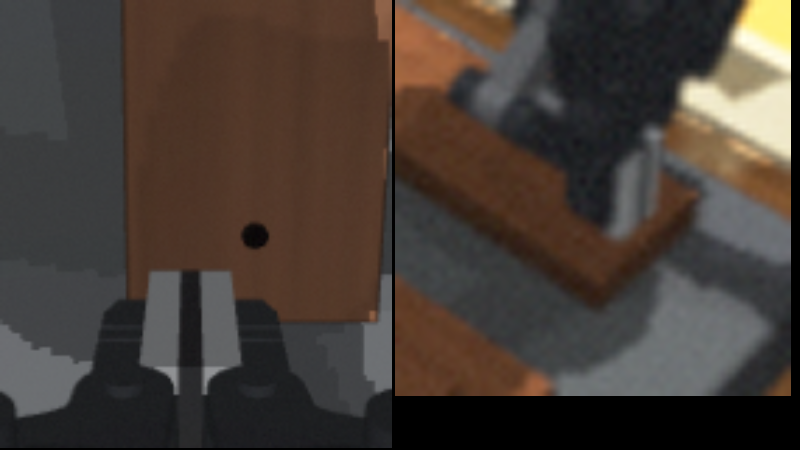

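Triangulation puts the tips about 7 mm behind the reported TCP, at roughly (0.441,0.094), so contact should come near TCP z 0.05. I'll continue.

Emit:
drive_tool --increments '[{"grip": -1,"tx": 0,"ty": 0,"tz": 0.0005,"ax": 0,"ay": 0,"az": 0},{"grip": -1,"tx": 0,"ty": 0,"tz": 0.0,"ax": 0,"ay": 0,"az": 0},{"grip": -1,"tx": 0,"ty": 0,"tz": 0.0005,"ax": 0,"ay": 0,"az": 0},{"grip": -1,"tx": 0,"ty": 0,"tz": 0,"ax": 0,"ay": 0,"az": 0},{"grip": -1,"tx": 0,"ty": 0,"tz": 0.0,"ax": 0,"ay": 0,"az": 0}]'

```text
time: 12.75
eef_pos: [0.4402, 0.0968, 0.05]
orientation: [[0.995, -0.1, -0.0], [-0.1, -0.995, 0.0], [-0.0, -0.0, -1.0]]
ft_force: [0.7, -0.4, 0.5]
finger_gap: 0.0002
grasp_force: 0.0
```

```bash
python3 tilt.py|head -2
```

```text
F [-0.27  0.32  0.06] t 12.9
Cf [282.88 246.  ] [282.9 246. ] [0.02 0.  ]
```

Emit:
drive_tool --increments '[{"grip": -1,"tx": 0,"ty": 0,"tz": 0.0005,"ax": 0,"ay": 0,"az": 0},{"grip": -1,"tx": 0,"ty": 0,"tz": 0.0,"ax": 0,"ay": 0,"az": 0},{"grip": -1,"tx": 0,"ty": 0,"tz": 0.0005,"ax": 0,"ay": 0,"az": 0},{"grip": -1,"tx": 0,"ty": 0,"tz": 0,"ax": 0,"ay": 0,"az": 0},{"grip": -1,"tx": 0,"ty": 0,"tz": 0.0,"ax": 0,"ay": 0,"az": 0}]'

```text
time: 13.52
eef_pos: [0.4402, 0.0968, 0.049]
orientation: [[0.995, -0.1, -0.0], [-0.1, -0.995, -0.0], [-0.0, 0.0, -1.0]]
ft_force: [0.6, -0.7, -0.2]
finger_gap: -0.0
grasp_force: 0.0
```

```bash
python3 tilt.py|head -2
```

```text
F [ 0.26  0.53 -0.39] t 13.68
Cf [282.88 246.  ] [282.9 246. ] [0.02 0.  ]
```

Emit:
drive_tool --increments '[{"grip": -1,"tx": 0,"ty": 0,"tz": 0.0005,"ax": 0,"ay": 0,"az": 0},{"grip": -1,"tx": 0,"ty": 0,"tz": 0.0,"ax": 0,"ay": 0,"az": 0},{"grip": -1,"tx": 0,"ty": 0,"tz": 0.0005,"ax": 0,"ay": 0,"az": 0},{"grip": -1,"tx": 0,"ty": 0,"tz": 0,"ax": 0,"ay": 0,"az": 0},{"grip": -1,"tx": 0,"ty": 0,"tz": 0.0,"ax": 0,"ay": 0,"az": 0}]'

```text
time: 14.3
eef_pos: [0.4402, 0.0968, 0.048]
orientation: [[0.995, -0.1, -0.0], [-0.1, -0.995, 0.0], [-0.0, -0.0, -1.0]]
ft_force: [-0.5, -0.7, 0.1]
finger_gap: 0.0002
grasp_force: 0.0
```

```bash
python3 tilt.py|head -2
```

```text
F [-0.57  0.16 -0.1 ] t 14.45
Cf [282.88 246.  ] [282.88 246.  ] [0. 0.]
```

Emit:
drive_tool --increments '[{"grip": -1,"tx": 0,"ty": 0,"tz": 0.0005,"ax": 0,"ay": 0,"az": 0},{"grip": -1,"tx": 0,"ty": 0,"tz": 0.0,"ax": 0,"ay": 0,"az": 0},{"grip": -1,"tx": 0,"ty": 0,"tz": 0.0005,"ax": 0,"ay": 0,"az": 0},{"grip": -1,"tx": 0,"ty": 0,"tz": 0,"ax": 0,"ay": 0,"az": 0},{"grip": -1,"tx": 0,"ty": 0,"tz": 0.0,"ax": 0,"ay": 0,"az": 0}]'

```text
time: 15.08
eef_pos: [0.4402, 0.0968, 0.047]
orientation: [[0.995, -0.1, 0.0], [-0.1, -0.995, 0.0], [-0.0, -0.0, -1.0]]
ft_force: [-0.6, -0.4, -0.4]
finger_gap: -0.0002
grasp_force: 0.0
```

```bash
python3 tilt.py|head -2
```

```text
F [ 0.08 -0.16  0.16] t 15.22
Cf [282.88 246.  ] [282.9 246. ] [0.02 0.  ]
```

Emit:
drive_tool --increments '[{"grip": -1,"tx": 0,"ty": 0,"tz": 0.0005,"ax": 0,"ay": 0,"az": 0},{"grip": -1,"tx": 0,"ty": 0,"tz": 0.0005,"ax": 0,"ay": 0,"az": 0},{"grip": -1,"tx": 0,"ty": 0,"tz": 0.0005,"ax": 0,"ay": 0,"az": 0},{"grip": -1,"tx": 0,"ty": 0,"tz": 0.0005,"ax": 0,"ay": 0,"az": 0},{"grip": -1,"tx": 0,"ty": 0,"tz": 0.0,"ax": 0,"ay": 0,"az": 0}]'

```text
time: 15.85
eef_pos: [0.4401, 0.0968, 0.0449]
orientation: [[0.995, -0.1, -0.0], [-0.1, -0.995, -0.0], [-0.0, 0.0, -1.0]]
ft_force: [0.7, -0.4, 0.2]
finger_gap: -0.0001
grasp_force: 0.0
```

```bash
python3 - <<'E'
from h import *
s=r.read_state(); print(s['ft_force'].round(1))
w=r.capture('wrist'); g=cv2.cvtColor(w,cv2.COLOR_RGB2GRAY)
print(g[215:300:3,268].tolist()); print(g[255,240:316:2].tolist())
M=np.array(r.camera_model('wrist')['mount']);R=s['orientation']
for x in (-.011,0,.011):
  print(x,[proj('wrist',s['eef_pos']+R@np.array([x,0,-h]),s).tolist() for h in (0,.01,.02,.03)])
  print('  scene',[proj('scene',s['eef_pos']+R@np.array([x,-.008,-h])).tolist() for h in (0,.01,.02,.03)])
cv2.imwrite('pics/scn2.png',r.capture('scene')[:,:,::-1])
E
python3 tilt.py|head -2
```

```text
[ 0.7 -0.4  0.2]
[58, 57, 56, 58, 58, 59, 60, 61, 59, 57, 58, 101, 101, 101, 100, 100, 101, 100, 100, 101, 101, 101, 145, 30, 29, 29, 29, 29, 30]
[68, 67, 60, 59, 59, 60, 68, 45, 61, 59, 57, 75, 100, 100, 100, 100, 101, 53, 26, 26, 26, 98, 101, 101, 100, 101, 100, 64, 62, 63, 61, 60, 62, 62, 65, 64, 63, 62]
-0.011 [[273.8, 263.1], [273.6, 271.1], [273.4, 280.0], [273.2, 290.0]]
  scene [[322.9, 286.9], [323.2, 283.5], [323.5, 280.1], [323.8, 276.7]]
0 [[273.8, 244.6], [273.6, 251.6], [273.4, 259.5], [273.1, 268.4]]
  scene [[318.5, 283.9], [318.8, 280.6], [319.1, 277.2], [319.4, 273.8]]
0.011 [[273.8, 225.4], [273.6, 231.4], [273.3, 238.2], [273.1, 245.9]]
  scene [[314.2, 281.1], [314.5, 277.7], [314.7, 274.4], [315.0, 270.9]]
F [ 0.21 -0.11  0.39] t 16.1
Cf [282.88 246.  ] [282.9 246. ] [0.02 0.  ]
```

Emit:
drive_tool --increments '[{"grip": -1,"tx": 0,"ty": 0,"tz": 0.0005,"ax": 0,"ay": 0,"az": 0},{"grip": -1,"tx": 0,"ty": 0,"tz": 0.0005,"ax": 0,"ay": 0,"az": 0},{"grip": -1,"tx": 0,"ty": 0,"tz": 0.0005,"ax": 0,"ay": 0,"az": 0},{"grip": -1,"tx": 0,"ty": 0,"tz": 0.0005,"ax": 0,"ay": 0,"az": 0},{"grip": -1,"tx": 0,"ty": 0,"tz": 0.0,"ax": 0,"ay": 0,"az": 0}]'

```text
time: 16.73
eef_pos: [0.4401, 0.0968, 0.0429]
orientation: [[0.995, -0.1, -0.0], [-0.1, -0.995, -0.0], [-0.0, 0.0, -1.0]]
ft_force: [0.3, 0.6, -0.5]
finger_gap: 0.0002
grasp_force: 0.0
```

```bash
python3 tilt.py|head -2
```

```text
F [-0.3  -0.03 -0.02] t 16.88
Cf [282.88 246.  ] [282.92 246.  ] [0.04 0.  ]
```

Emit:
drive_tool --increments '[{"grip": -1,"tx": 0,"ty": 0,"tz": 0.0005,"ax": 0,"ay": 0,"az": 0},{"grip": -1,"tx": 0,"ty": 0,"tz": 0.0005,"ax": 0,"ay": 0,"az": 0},{"grip": -1,"tx": 0,"ty": 0,"tz": 0.0005,"ax": 0,"ay": 0,"az": 0},{"grip": -1,"tx": 0,"ty": 0,"tz": 0.0,"ax": 0,"ay": 0,"az": 0},{"grip": -1,"tx": 0,"ty": 0,"tz": 0.0,"ax": 0,"ay": 0,"az": 0}]'

```text
time: 17.5
eef_pos: [0.4402, 0.0968, 0.0415]
orientation: [[0.995, -0.1, 0.0], [-0.1, -0.995, 0.0], [0.0, -0.0, -1.0]]
ft_force: [-0.1, 0.3, -0.2]
finger_gap: 0.0001
grasp_force: 0.0
```

```bash
python3 tilt.py|head -2
```

```text
F [-0.02 -0.08  0.71] t 17.65
Cf [282.88 246.  ] [282.93 246.  ] [0.05 0.  ]
```

Emit:
drive_tool --increments '[{"grip": -1,"tx": 0,"ty": 0,"tz": 0.0005,"ax": 0,"ay": 0,"az": 0},{"grip": -1,"tx": 0,"ty": 0,"tz": 0.0,"ax": 0,"ay": 0,"az": 0},{"grip": -1,"tx": 0,"ty": 0,"tz": 0.0005,"ax": 0,"ay": 0,"az": 0},{"grip": -1,"tx": 0,"ty": 0,"tz": 0.0,"ax": 0,"ay": 0,"az": 0},{"grip": -1,"tx": 0,"ty": 0,"tz": 0.0,"ax": 0,"ay": 0,"az": 0}]'

```text
time: 18.27
eef_pos: [0.4402, 0.0968, 0.0405]
orientation: [[0.995, -0.1, 0.0], [-0.1, -0.995, 0.0], [0.0, -0.0, -1.0]]
ft_force: [-0.4, -0.0, -0.6]
finger_gap: 0.0002
grasp_force: 0.0
```

```bash
python3 tilt.py|head -2
python3 - <<'E'
from h import *
w=r.capture('wrist');sc=r.capture('scene')
A=cv2.resize(w[150:310,210:350,::-1],None,fx=2.8,fy=2.8);B=cv2.resize(sc[240:300,290:350,::-1],None,fx=6.6,fy=6.6,interpolation=cv2.INTER_CUBIC)
c=np.zeros((450,800,3),np.uint8);c[:A.shape[0],:A.shape[1]]=A;c[:B.shape[0],395:395+B.shape[1]]=B;cv2.imwrite('pics/c4.png',c)
E
```

```text
F [-0.04 -0.23 -0.1 ] t 18.43
Cf [282.88 246.  ] [282.94 246.  ] [0.06 0.  ]
```

View pics/c4.png

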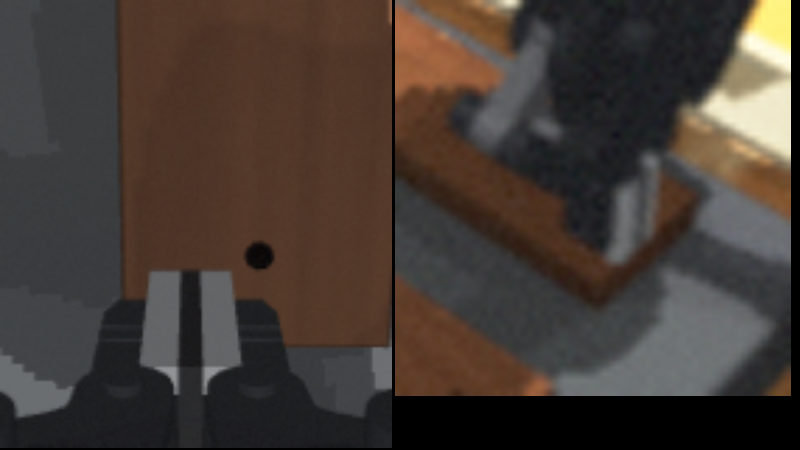

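The tips are at wrist row 246 and scene (323,280), closer to the bar top but still with no force.

Run:
```python
from h import *
s=r.read_state()
for z in (.059,.063,.067):
    print(z,on('wrist',(278,246.6),z,s).round(4),on('scene',(323.3,279.7),z).round(4))
```

```text
0.059 [0.4461 0.0939 0.059 ] [0.4334 0.1006 0.059 ]
0.063 [0.4476 0.0938 0.063 ] [0.4317 0.1037 0.063 ]
0.067 [0.4492 0.0937 0.067 ] [0.43   0.1067 0.067 ]
```

Emit:
drive_tool --increments '[{"grip": -1,"tx": 0,"ty": 0,"tz": 0.0005,"ax": 0,"ay": 0,"az": 0},{"grip": -1,"tx": 0,"ty": 0,"tz": 0.0005,"ax": 0,"ay": 0,"az": 0},{"grip": -1,"tx": 0,"ty": 0,"tz": 0.0005,"ax": 0,"ay": 0,"az": 0},{"grip": -1,"tx": 0,"ty": 0,"tz": 0.0,"ax": 0,"ay": 0,"az": 0},{"grip": -1,"tx": 0,"ty": 0,"tz": 0.0,"ax": 0,"ay": 0,"az": 0}]'

```text
time: 19.15
eef_pos: [0.4402, 0.0968, 0.039]
orientation: [[0.995, -0.1, -0.0], [-0.1, -0.995, 0.0], [-0.0, -0.0, -1.0]]
ft_force: [-0.6, -0.6, 0.9]
finger_gap: -0.0002
grasp_force: 0.0
```

```bash
python3 tilt.py|head -2
```

```text
F [ 0.11  0.3  -0.66] t 19.3
Cf [282.88 246.  ] [282.93 246.  ] [0.05 0.  ]
```

Emit:
drive_tool --increments '[{"grip": -1,"tx": 0,"ty": 0,"tz": 0.0005,"ax": 0,"ay": 0,"az": 0},{"grip": -1,"tx": 0,"ty": 0,"tz": 0.0005,"ax": 0,"ay": 0,"az": 0},{"grip": -1,"tx": 0,"ty": 0,"tz": 0.0005,"ax": 0,"ay": 0,"az": 0},{"grip": -1,"tx": 0,"ty": 0,"tz": 0.0,"ax": 0,"ay": 0,"az": 0},{"grip": -1,"tx": 0,"ty": 0,"tz": 0.0,"ax": 0,"ay": 0,"az": 0}]'

```text
time: 19.92
eef_pos: [0.4402, 0.0968, 0.0375]
orientation: [[0.995, -0.1, -0.0], [-0.1, -0.995, 0.0], [-0.0, -0.0, -1.0]]
ft_force: [0.5, -1.1, -0.3]
finger_gap: 0.0003
grasp_force: 0.0
```

```bash
python3 tilt.py|head -2
```

```text
F [-0.01  0.07 -0.2 ] t 20.07
Cf [282.88 246.  ] [282.88 246.  ] [0. 0.]
```

Emit:
drive_tool --increments '[{"grip": -1,"tx": 0,"ty": 0,"tz": 0.0005,"ax": 0,"ay": 0,"az": 0},{"grip": -1,"tx": 0,"ty": 0,"tz": 0.0005,"ax": 0,"ay": 0,"az": 0},{"grip": -1,"tx": 0,"ty": 0,"tz": 0.0005,"ax": 0,"ay": 0,"az": 0},{"grip": -1,"tx": 0,"ty": 0,"tz": 0.0005,"ax": 0,"ay": 0,"az": 0},{"grip": -1,"tx": 0,"ty": 0,"tz": 0.0,"ax": 0,"ay": 0,"az": 0}]'

```text
time: 20.7
eef_pos: [0.4402, 0.0968, 0.0362]
orientation: [[0.995, -0.1, -0.0], [-0.1, -0.995, -0.0], [-0.0, 0.0, -1.0]]
ft_force: [-3.1, -0.1, 7.2]
finger_gap: -0.0001
grasp_force: 3.6
```

```bash
python3 tilt.py|head -2
```

```text
F [-2.41 -1.09  7.2 ] t 20.85
Cf [282.88 246.  ] [282.92 246.  ] [0.04 0.  ]
```

Contact at last: 7 N at TCP z≈0.036 with no tilt. So the tips sit about 22 mm behind the TCP, stiffness is about 10 N/mm, and this corner is supported. Next is the other near corner of C.

Emit:
drive_tool --increments '[{"grip": -1,"tx": 0,"ty": 0,"tz": -0.006,"ax": 0,"ay": 0,"az": 0},{"grip": -1,"tx": 0,"ty": 0.022,"tz": 0,"ax": 0,"ay": 0,"az": 0},{"grip": -1,"tx": 0,"ty": 0,"tz": 0.003,"ax": 0,"ay": 0,"az": 0},{"grip": -1,"tx": 0,"ty": 0,"tz": 0.0025,"ax": 0,"ay": 0,"az": 0},{"grip": -1,"tx": 0,"ty": 0,"tz": 0.0005,"ax": 0,"ay": 0,"az": 0}]'

```text
time: 21.48
eef_pos: [0.4381, 0.0751, 0.0362]
orientation: [[0.995, -0.1, -0.001], [-0.1, -0.995, -0.0], [-0.001, 0.0, -1.0]]
ft_force: [-4.6, -2.0, 11.0]
finger_gap: -0.0004
grasp_force: 5.6
```

```bash
python3 tilt.py|head -2
```

```text
F [-3.58 -2.35  8.38] t 21.62
Cf [282.88 246.  ] [282.92 246.  ] [0.04 0.  ]
```

C is flat (8 N at both corners, no tilt). Moving to B.

Emit:
drive_tool --increments '[{"grip": -1,"tx": 0,"ty": 0,"tz": -0.012,"ax": 0,"ay": 0,"az": 0},{"grip": -1,"tx": -0.005,"ty": -0.028,"tz": 0,"ax": 0,"ay": 0,"az": 0},{"grip": -1,"tx": -0.005,"ty": -0.028,"tz": 0,"ax": 0,"ay": 0,"az": 0},{"grip": -1,"tx": -0.0045,"ty": -0.0285,"tz": 0,"ax": 0,"ay": 0,"az": 0},{"grip": -1,"tx": 0,"ty": 0,"tz": 0.008,"ax": 0,"ay": 0,"az": 0}]'

```text
time: 22.25
eef_pos: [0.4331, 0.1625, 0.0404]
orientation: [[0.995, -0.097, 0.003], [-0.097, -0.995, 0.001], [0.002, -0.001, -1.0]]
ft_force: [-0.2, 0.2, -0.7]
finger_gap: -0.0003
grasp_force: 0.0
```

Emit:
drive_tool --increments '[{"grip": -1,"tx": 0,"ty": 0,"tz": 0.002,"ax": 0,"ay": 0,"az": 0},{"grip": -1,"tx": 0,"ty": 0,"tz": 0.001,"ax": 0,"ay": 0,"az": 0},{"grip": -1,"tx": 0,"ty": 0,"tz": 0.0005,"ax": 0,"ay": 0,"az": 0},{"grip": -1,"tx": 0,"ty": 0,"tz": 0.0005,"ax": 0,"ay": 0,"az": 0},{"grip": -1,"tx": 0,"ty": 0,"tz": 0.0,"ax": 0,"ay": 0,"az": 0}]'

```text
time: 22.88
eef_pos: [0.4322, 0.1601, 0.0357]
orientation: [[0.995, -0.1, 0.0], [-0.1, -0.995, -0.0], [0.0, 0.0, -1.0]]
ft_force: [-1.1, -1.2, 2.1]
finger_gap: -0.0004
grasp_force: 1.1
```

```bash
python3 tilt.py
```

```text
F [-0.44 -1.29  1.92] t 23.02
Cf [282.88 246.  ] [288.62 246.06] [5.74 0.06]
Bf [259.05 271.89] [259.14 271.42] [ 0.08 -0.48]
Af [228.27 298.97] [228.26 298.97] [-0.  0.]
Bn [298.76 300.22] [301.87 296.8 ] [ 3.11 -3.42]
An [270.27 328.64] [270.58 328.49] [ 0.31 -0.15]
Cn [322.88 272.09] [319.74 273.48] [-3.14  1.38]
```

B yields: only 2 N, and its far hole has moved up 0.5 px in the scene view. Pressing slightly more and holding.

Emit:
drive_tool --increments '[{"grip": -1,"tx": 0,"ty": 0,"tz": 0.0005,"ax": 0,"ay": 0,"az": 0},{"grip": -1,"tx": 0,"ty": 0,"tz": 0.0005,"ax": 0,"ay": 0,"az": 0},{"grip": -1,"tx": 0,"ty": 0,"tz": 0.0,"ax": 0,"ay": 0,"az": 0},{"grip": -1,"tx": 0,"ty": 0,"tz": 0.0,"ax": 0,"ay": 0,"az": 0},{"grip": -1,"tx": 0,"ty": 0,"tz": 0.0,"ax": 0,"ay": 0,"az": 0}]'

```text
time: 23.65
eef_pos: [0.432, 0.1605, 0.0345]
orientation: [[0.995, -0.1, 0.0], [-0.1, -0.995, 0.0], [0.0, -0.0, -1.0]]
ft_force: [-0.7, -0.7, 1.5]
finger_gap: 0.0
grasp_force: 1.0
```

```bash
python3 tilt.py|sed -n '1p;3p'
```

```text
F [-0.04 -1.16  1.72] t 23.8
Bf [259.05 271.89] [259.8  270.53] [ 0.75 -1.36]
```

Emit:
drive_tool --increments '[{"grip": -1,"tx": 0,"ty": 0,"tz": 0.0005,"ax": 0,"ay": 0,"az": 0},{"grip": -1,"tx": 0,"ty": 0,"tz": 0.0,"ax": 0,"ay": 0,"az": 0},{"grip": -1,"tx": 0,"ty": 0,"tz": 0.0005,"ax": 0,"ay": 0,"az": 0},{"grip": -1,"tx": 0,"ty": 0,"tz": 0.0,"ax": 0,"ay": 0,"az": 0},{"grip": -1,"tx": 0,"ty": 0,"tz": 0.0,"ax": 0,"ay": 0,"az": 0}]'

```text
time: 24.42
eef_pos: [0.432, 0.1604, 0.0337]
orientation: [[0.995, -0.1, -0.0], [-0.1, -0.995, -0.0], [-0.0, 0.0, -1.0]]
ft_force: [-1.8, -1.5, 5.5]
finger_gap: -0.0001
grasp_force: 2.7
```

```bash
python3 tilt.py|sed -n '1p;3p'
```

```text
F [-1.8  -1.53  5.1 ] t 24.57
Bf [259.05 271.89] [259.11 271.33] [ 0.05 -0.56]
```

It bottoms at 5 N and stays held tipped, so B is the twisted blank. I'll hold a moment longer, lift, and move over its centre.

Emit:
drive_tool --increments '[{"grip": -1,"tx": 0,"ty": 0,"tz": 0,"ax": 0,"ay": 0,"az": 0},{"grip": -1,"tx": 0,"ty": 0,"tz": 0.0,"ax": 0,"ay": 0,"az": 0},{"grip": -1,"tx": 0,"ty": 0,"tz": -0.005,"ax": 0,"ay": 0,"az": 0},{"grip": -1,"tx": 0,"ty": 0,"tz": -0.018,"ax": 0,"ay": 0,"az": 0},{"grip": 0.55,"tx": 0,"ty": 0,"tz": -0.019,"ax": 0,"ay": 0,"az": 0}]'

```text
time: 25.2
eef_pos: [0.4317, 0.1606, 0.0756]
orientation: [[0.995, -0.1, -0.001], [-0.1, -0.995, 0.0], [-0.001, -0.0, -1.0]]
ft_force: [0.6, 0.2, -0.8]
finger_gap: 0.017
grasp_force: 0.0
```

Emit:
drive_tool --increments '[{"grip": 0.55,"tx": 0.02,"ty": 0,"tz": 0,"ax": 0,"ay": 0,"az": 0},{"grip": 0.55,"tx": 0.02,"ty": -0.006,"tz": 0,"ax": 0,"ay": 0,"az": 0},{"grip": 0.55,"tx": 0.019,"ty": -0.006,"tz": 0,"ax": 0,"ay": 0,"az": 0.005},{"grip": 0.55,"tx": 0,"ty": 0,"tz": 0,"ax": 0,"ay": 0,"az": 0},{"grip": 0.55,"tx": 0,"ty": 0,"tz": 0,"ax": 0,"ay": 0,"az": 0}]'

```text
time: 25.82
eef_pos: [0.4912, 0.1661, 0.0745]
orientation: [[0.994, -0.105, -0.002], [-0.105, -0.994, -0.0], [-0.002, 0.001, -1.0]]
ft_force: [-0.0, -0.1, -0.3]
finger_gap: 0.0663
grasp_force: 0.0
```

Run:
```python
from h import *
plan(.492,.166,.021,-6)
s=r.read_state(); w=r.capture('wrist'); cv2.imwrite('pics/w5.png',w[:,:,::-1])
for P in [(.492,.166,.059),(.432,.1725,.059),(.552,.1595,.059)]: print(P,proj('wrist',P,s))
```

```text
shift [0.0009 0.     0.0535] yaw -6.04 az -0.0006 F [-0.02 -0.11 -0.34] t 25.82 eef [0.4912 0.1661 0.0745] q [0.28 0.1  2.07 0.   0.98 1.95] gap 0.0663 zax [-0.002 -0.    -1.   ]
(0.492, 0.166, 0.059) [274.1 233.8]
(0.432, 0.1725, 0.059) [274.  322.3]
(0.552, 0.1595, 0.059) [274.3 129. ]
```

View pics/w5.png

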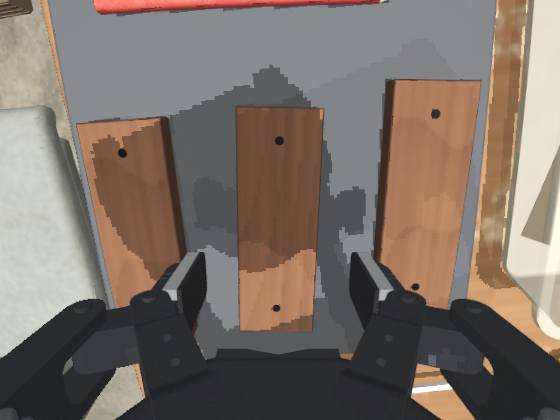

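The wrist view shows B centred between the open pads: holes at (279,141) and (276,308), pad edges at columns 206 and 351. Descending.

Emit:
drive_tool --increments '[{"grip": 0.55,"tx": 0.001,"ty": 0,"tz": 0.014,"ax": 0,"ay": 0,"az": 0},{"grip": 0.55,"tx": 0,"ty": 0,"tz": 0.014,"ax": 0,"ay": 0,"az": 0},{"grip": 0.55,"tx": 0,"ty": 0,"tz": 0.012,"ax": 0,"ay": 0,"az": 0},{"grip": 0.55,"tx": 0,"ty": 0,"tz": 0.008,"ax": 0,"ay": 0,"az": 0},{"grip": 0.55,"tx": 0,"ty": 0,"tz": 0.003,"ax": 0,"ay": 0,"az": 0}]'

```text
time: 26.5
eef_pos: [0.4923, 0.1662, 0.0235]
orientation: [[0.994, -0.105, -0.001], [-0.105, -0.994, -0.0], [-0.001, 0.001, -1.0]]
ft_force: [0.6, -0.2, -0.7]
finger_gap: 0.0661
grasp_force: 0.0
```

Emit:
drive_tool --increments '[{"grip": 0.55,"tx": 0,"ty": 0,"tz": 0.001,"ax": 0,"ay": 0,"az": 0},{"grip": 0.55,"tx": 0,"ty": 0,"tz": 0.001,"ax": 0,"ay": 0,"az": 0},{"grip": 0.55,"tx": 0,"ty": 0,"tz": 0.0005,"ax": 0,"ay": 0,"az": 0},{"grip": 0.55,"tx": 0,"ty": 0,"tz": 0.0,"ax": 0,"ay": 0,"az": 0},{"grip": 0.55,"tx": 0,"ty": 0,"tz": 0.0,"ax": 0,"ay": 0,"az": 0}]'

```text
time: 27.12
eef_pos: [0.493, 0.1664, 0.0221]
orientation: [[0.994, -0.105, 0.0], [-0.105, -0.994, 0.0], [0.0, -0.0, -1.0]]
ft_force: [-0.3, -0.3, -0.3]
finger_gap: 0.0664
grasp_force: 0.0
```

Emit:
drive_tool --increments '[{"grip": -0.2,"tx": 0,"ty": 0,"tz": 0,"ax": 0,"ay": 0,"az": 0},{"grip": -0.2,"tx": 0,"ty": 0,"tz": 0,"ax": 0,"ay": 0,"az": 0},{"grip": -0.2,"tx": 0,"ty": 0,"tz": 0,"ax": 0,"ay": 0,"az": 0},{"grip": -0.2,"tx": 0,"ty": 0,"tz": 0.0,"ax": 0,"ay": 0,"az": 0},{"grip": -0.2,"tx": 0,"ty": 0,"tz": 0.0,"ax": 0,"ay": 0,"az": 0}]' --force 30

```text
time: 27.75
eef_pos: [0.4931, 0.1664, 0.0222]
orientation: [[0.994, -0.105, 0.0], [-0.105, -0.994, 0.0], [0.0, -0.0, -1.0]]
ft_force: [-0.9, -0.3, 3.7]
finger_gap: 0.0469
grasp_force: 31.6
```

Emit:
drive_tool --increments '[{"grip": -0.2,"tx": 0,"ty": 0,"tz": -0.005,"ax": 0,"ay": 0,"az": 0},{"grip": -0.2,"tx": 0,"ty": 0,"tz": -0.01,"ax": 0,"ay": 0,"az": 0},{"grip": -0.2,"tx": 0,"ty": 0,"tz": -0.015,"ax": 0,"ay": 0,"az": 0},{"grip": -0.2,"tx": 0,"ty": 0,"tz": -0.02,"ax": 0,"ay": 0,"az": 0},{"grip": -0.2,"tx": 0,"ty": 0,"tz": -0.03,"ax": 0,"ay": 0,"az": 0}]'

```text
time: 28.38
eef_pos: [0.4922, 0.1662, 0.1027]
orientation: [[0.994, -0.105, -0.001], [-0.105, -0.994, -0.0], [-0.001, 0.0, -1.0]]
ft_force: [-0.2, 0.4, -2.7]
finger_gap: 0.0471
grasp_force: 31.2
```

Run:
```python
from h import *
plan(.493,-.115,.10,-3)
f=[]
for i in range(3): w=r.capture('wrist'); f.append(r.read_state()['ft_force'])
print(np.mean(f,0))
# tray inner edges / bar in wrist: hole positions
s=r.read_state(); g=cv2.cvtColor(w,cv2.COLOR_RGB2HSV)
m=((g[:,:,1]>90)&(g[:,:,0]<15)).astype(np.uint8)*255; m[:,:200]=0;m[:,350:]=0
c=max(cv2.findContours(m,0,2)[0],key=cv2.contourArea); print(cv2.minAreaRect(c),cv2.boundingRect(c))
```

```text
shift [0.0303 0.2796 0.0028] yaw -6.03 az -0.0529 F [-0.16  0.42 -2.66] t 28.38 eef [0.4922 0.1662 0.1027] q [0.28 0.06 2.04 0.   1.04 1.95] gap 0.0471 zax [-0.001 -0.    -1.   ]
[ 0.66641444  0.16967224 -0.80077104]
((280.0, 228.5), (249.0, 122.0), 90.0) (219, 104, 123, 250)
```

Held and lifted. Carrying it over the tray.

Emit:
drive_tool --increments '[{"grip": -0.2,"tx": 0.003,"ty": 0.015,"tz": 0,"ax": 0,"ay": 0,"az": 0},{"grip": -0.2,"tx": 0.004,"ty": 0.03,"tz": 0,"ax": 0,"ay": 0,"az": 0},{"grip": -0.2,"tx": 0.004,"ty": 0.03,"tz": 0,"ax": 0,"ay": 0,"az": 0},{"grip": -0.2,"tx": 0.004,"ty": 0.035,"tz": 0,"ax": 0,"ay": 0,"az": 0},{"grip": -0.2,"tx": 0.004,"ty": 0.035,"tz": 0,"ax": 0,"ay": 0,"az": 0}]'

```text
time: 29.15
eef_pos: [0.4948, 0.0182, 0.1001]
orientation: [[0.994, -0.105, -0.003], [-0.105, -0.994, -0.0], [-0.003, 0.001, -1.0]]
ft_force: [-0.3, -0.4, -2.6]
finger_gap: 0.0473
grasp_force: 31.3
```

Emit:
drive_tool --increments '[{"grip": -0.2,"tx": 0.004,"ty": 0.035,"tz": 0,"ax": 0,"ay": 0,"az": 0},{"grip": -0.2,"tx": 0.004,"ty": 0.035,"tz": 0,"ax": 0,"ay": 0,"az": -0.02},{"grip": -0.2,"tx": 0.004,"ty": 0.035,"tz": 0,"ax": 0,"ay": 0,"az": -0.03},{"grip": -0.2,"tx": 0.004,"ty": 0.029,"tz": 0,"ax": 0,"ay": 0,"az": 0},{"grip": -0.2,"tx": 0.002,"ty": 0,"tz": 0,"ax": 0,"ay": 0,"az": 0}]'

```text
time: 29.78
eef_pos: [0.501, -0.1169, 0.1004]
orientation: [[0.998, -0.058, -0.003], [-0.058, -0.998, 0.0], [-0.003, -0.0, -1.0]]
ft_force: [-0.5, 0.4, -3.0]
finger_gap: 0.0468
grasp_force: 31.4
```

Run:
```python
from h import *
plan(.50,-.115,-.019)
save('top','t9.png')
```

```text
shift [-0.0008 -0.0019  0.1194] yaw -3.35 az None F [-0.5   0.36 -3.04] t 29.77 eef [ 0.501  -0.1169  0.1004] q [-0.28  0.06  2.05 -0.    1.03  1.35] gap 0.0468 zax [-0.003  0.    -1.   ]
```

Emit:
drive_tool --increments '[{"grip": -0.2,"tx": 0,"ty": 0,"tz": 0.02,"ax": 0,"ay": 0,"az": 0},{"grip": -0.2,"tx": 0,"ty": 0,"tz": 0.03,"ax": 0,"ay": 0,"az": 0},{"grip": -0.2,"tx": 0,"ty": 0,"tz": 0.03,"ax": 0,"ay": 0,"az": 0},{"grip": -0.2,"tx": 0,"ty": 0,"tz": 0.02,"ax": 0,"ay": 0,"az": 0},{"grip": -0.2,"tx": 0,"ty": 0,"tz": 0.01,"ax": 0,"ay": 0,"az": 0}]'

```text
time: 30.45
eef_pos: [0.5006, -0.1136, -0.01]
orientation: [[0.999, -0.054, -0.004], [-0.054, -0.999, 0.001], [-0.004, -0.001, -1.0]]
ft_force: [-1.4, 0.8, -1.9]
finger_gap: 0.0472
grasp_force: 31.4
```

Emit:
drive_tool --increments '[{"grip": -0.2,"tx": 0,"ty": 0,"tz": 0.002,"ax": 0,"ay": 0,"az": 0},{"grip": -0.2,"tx": 0,"ty": 0,"tz": 0.001,"ax": 0,"ay": 0,"az": 0},{"grip": -0.2,"tx": 0,"ty": 0,"tz": 0.001,"ax": 0,"ay": 0,"az": 0},{"grip": -0.2,"tx": 0,"ty": 0,"tz": 0,"ax": 0,"ay": 0,"az": 0},{"grip": -0.2,"tx": 0,"ty": 0,"tz": 0,"ax": 0,"ay": 0,"az": 0}]'

```text
time: 31.08
eef_pos: [0.5029, -0.1149, -0.0116]
orientation: [[0.998, -0.055, 0.001], [-0.055, -0.998, -0.0], [0.001, 0.0, -1.0]]
ft_force: [-0.2, 0.9, -2.4]
finger_gap: 0.0475
grasp_force: 31.4
```

Emit:
drive_tool --increments '[{"grip": -0.2,"tx": 0,"ty": 0,"tz": 0.001,"ax": 0,"ay": 0,"az": 0},{"grip": -0.2,"tx": 0,"ty": 0,"tz": 0.001,"ax": 0,"ay": 0,"az": 0},{"grip": -0.2,"tx": 0,"ty": 0,"tz": 0.001,"ax": 0,"ay": 0,"az": 0},{"grip": -0.2,"tx": 0,"ty": 0,"tz": 0.001,"ax": 0,"ay": 0,"az": 0},{"grip": -0.2,"tx": 0,"ty": 0,"tz": 0,"ax": 0,"ay": 0,"az": 0}]'

```text
time: 31.7
eef_pos: [0.5024, -0.1147, -0.0162]
orientation: [[0.998, -0.055, -0.0], [-0.055, -0.998, 0.0], [-0.0, -0.0, -1.0]]
ft_force: [0.2, -1.0, -2.7]
finger_gap: 0.0471
grasp_force: 31.4
```

Emit:
drive_tool --increments '[{"grip": -0.2,"tx": 0,"ty": 0,"tz": 0.0005,"ax": 0,"ay": 0,"az": 0},{"grip": -0.2,"tx": 0,"ty": 0,"tz": 0.0005,"ax": 0,"ay": 0,"az": 0},{"grip": -0.2,"tx": 0,"ty": 0,"tz": 0.0005,"ax": 0,"ay": 0,"az": 0},{"grip": -0.2,"tx": 0,"ty": 0,"tz": 0.0005,"ax": 0,"ay": 0,"az": 0},{"grip": -0.2,"tx": 0,"ty": 0,"tz": 0,"ax": 0,"ay": 0,"az": 0}]'

```text
time: 32.33
eef_pos: [0.5025, -0.1148, -0.0181]
orientation: [[0.998, -0.055, -0.0], [-0.055, -0.998, 0.0], [-0.0, -0.0, -1.0]]
ft_force: [-0.4, -0.3, -1.8]
finger_gap: 0.0473
grasp_force: 31.4
```

Emit:
drive_tool --increments '[{"grip": -0.2,"tx": 0,"ty": 0,"tz": 0.0005,"ax": 0,"ay": 0,"az": 0},{"grip": -0.2,"tx": 0,"ty": 0,"tz": 0.0005,"ax": 0,"ay": 0,"az": 0},{"grip": -0.2,"tx": 0,"ty": 0,"tz": 0.0005,"ax": 0,"ay": 0,"az": 0},{"grip": -0.2,"tx": 0,"ty": 0,"tz": 0,"ax": 0,"ay": 0,"az": 0},{"grip": -0.2,"tx": 0,"ty": 0,"tz": 0,"ax": 0,"ay": 0,"az": 0}]'

```text
time: 32.95
eef_pos: [0.5026, -0.1148, -0.0195]
orientation: [[0.998, -0.055, -0.0], [-0.055, -0.998, 0.0], [-0.0, -0.0, -1.0]]
ft_force: [0.3, -0.3, -2.7]
finger_gap: 0.047
grasp_force: 31.4
```

Emit:
drive_tool --increments '[{"grip": -0.2,"tx": 0,"ty": 0,"tz": 0.0005,"ax": 0,"ay": 0,"az": 0},{"grip": -0.2,"tx": 0,"ty": 0,"tz": 0.0005,"ax": 0,"ay": 0,"az": 0},{"grip": -0.2,"tx": 0,"ty": 0,"tz": 0,"ax": 0,"ay": 0,"az": 0},{"grip": -0.2,"tx": 0,"ty": 0,"tz": 0,"ax": 0,"ay": 0,"az": 0},{"grip": -0.2,"tx": 0,"ty": 0,"tz": 0,"ax": 0,"ay": 0,"az": 0}]'

```text
time: 33.58
eef_pos: [0.5026, -0.1148, -0.0198]
orientation: [[0.998, -0.055, -0.0], [-0.055, -0.998, 0.0], [-0.0, -0.0, -1.0]]
ft_force: [-3.0, 0.8, 5.8]
finger_gap: 0.0469
grasp_force: 32.2
```

Contact with the tray floor (5.8 N). Opening slowly, then lifting straight up.

Emit:
drive_tool --increments '[{"grip": 0.3,"tx": 0,"ty": 0,"tz": 0,"ax": 0,"ay": 0,"az": 0},{"grip": 0.55,"tx": 0,"ty": 0,"tz": 0,"ax": 0,"ay": 0,"az": 0},{"grip": 0.55,"tx": 0,"ty": 0,"tz": 0,"ax": 0,"ay": 0,"az": 0},{"grip": 0.55,"tx": 0,"ty": 0,"tz": -0.005,"ax": 0,"ay": 0,"az": 0},{"grip": 0.55,"tx": 0,"ty": 0,"tz": -0.02,"ax": 0,"ay": 0,"az": 0}]'

```text
time: 34.2
eef_pos: [0.5011, -0.1144, 0.0037]
orientation: [[0.998, -0.055, -0.003], [-0.055, -0.998, 0.001], [-0.003, -0.001, -1.0]]
ft_force: [-0.1, 0.2, 0.1]
finger_gap: 0.066
grasp_force: 0.0
```

Emit:
drive_tool --increments '[{"grip": 0.55,"tx": 0,"ty": 0,"tz": -0.04,"ax": 0,"ay": 0,"az": 0},{"grip": 0.55,"tx": 0,"ty": 0,"tz": -0.04,"ax": 0,"ay": 0,"az": 0},{"grip": 0.55,"tx": 0,"ty": 0,"tz": -0.04,"ax": 0,"ay": 0,"az": 0},{"grip": 0.55,"tx": 0,"ty": 0,"tz": -0.03,"ax": 0,"ay": 0,"az": 0},{"grip": 0.55,"tx": 0,"ty": 0,"tz": 0,"ax": 0,"ay": 0,"az": 0}]'

```text
time: 34.83
eef_pos: [0.5051, -0.1155, 0.1581]
orientation: [[0.998, -0.055, 0.007], [-0.055, -0.998, -0.002], [0.007, 0.002, -1.0]]
ft_force: [0.7, -0.2, -0.5]
finger_gap: 0.0664
grasp_force: 0.0
```

Run:
```python
from h import *
s=r.read_state();w=r.capture('wrist');cv2.imwrite('pics/w9.png',w[:,:,::-1]); t=save('top','t10.png')
print(s['eef_pos'],s['finger_gap'],s['ft_force'].round(1))
g=cv2.cvtColor(w,cv2.COLOR_RGB2HSV)
m=((g[:,:,1]>90)&((g[:,:,0]<14))&(g[:,:,2]<190)).astype(np.uint8)*255
m=cv2.morphologyEx(m,cv2.MORPH_OPEN,np.ones((5,5)))
for c in cv2.findContours(m,0,2)[0]:
    if cv2.contourArea(c)<1500: continue
    W=np.array([on('wrist',p[0].astype(float),.017,s)[:2] for p in c]); print('wrist',cv2.minAreaRect((W*1000).astype(np.float32)),cv2.boundingRect(c))
g=cv2.cvtColor(t,cv2.COLOR_RGB2HSV); m=(g[:,:,1]>90).astype(np.uint8)*255
m[:212]=0;m[312:]=0;m[:,:132]=0;m[:,258:]=0
m=cv2.morphologyEx(m,cv2.MORPH_OPEN,np.ones((3,3)))
for c in cv2.findContours(m,0,2)[0]:
    if cv2.contourArea(c)<500: continue
    W=np.array([on('top',p[0].astype(float),.059)[:2] for p in c]); print('top',cv2.minAreaRect((W*1000).astype(np.float32)))
```

```text
[ 0.50509459 -0.1154778   0.15809363] 0.06636661019230956 [ 0.7 -0.2 -0.5]
wrist ((479.35064697265625, -115.8646011352539), (46.639366149902344, 87.51948547363281), 86.8305892944336) (253, 174, 49, 86)
wrist ((488.92938232421875, 102.5965805053711), (63.08413314819336, 161.71957397460938), 84.17304992675781) (20, 138, 77, 156)
top ((495.02490234375, 248.96310424804688), (48.67928695678711, 138.70529174804688), 87.32925415039062)
top ((498.3736572265625, 78.29427337646484), (46.98853302001953, 138.356689453125), 84.35840606689453)
```

```bash
python3 -c "
from h import *
print(r.close_job())"
```

```text
the job is handed in; nothing more can be done
None
```

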